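# Seat a septum adapter in a flask and push its joint clip home

### The job

Take the black-capped septum adapter out of the wooden rack and seat it fully in the ground-glass mouth of the flask on the retort stand. Then take the larger of the two grey joint clips by its tab and, from the open side of the stand's fork, push it sideways onto the joint, straddling the two glass rims, until it snaps fully home, and let go. Be gentle with the glass, and leave the other things on the bench where they are.

Things in the scene. Friction and masses are not known exactly. Their poses are not given: they have to be found in the camera images.
- stand: Retort stand, fixed; place and yaw vary. Origin: bench level, about under the flask; x level, towards the rod; z up. Base plate 210x130x12 mm (x -60 to 150); rod 12 mm across, 480 mm tall at x=125. A level fork, 105 to 119 mm up, open to -x, has the flask's neck between its prongs (48 mm over all). The flask stands loose in it: pushed, it slides +x up to 1 cm or so, then the fork's back stops it.
- joint_rim (a point): Centre of the socket's mouth on the flask's upright axis, at the top of its rim, 152 mm above the bench; axes as stand. Rim 40 mm across, 4 mm thick; below it the neck is 33 mm across, free down to 119 mm. Hole 30 mm across, narrowing slightly, 39 mm deep. The flask (250 ml, conical) slides back under 2 N, by an unknown amount, then stands firm. Over 25 N in any direction may break it.
- rack: Wooden block 80x160x45 mm (x, y, z), fixed; place and yaw vary, on the robot's left or right. Origin: centre of its underside. Two holes 32 mm across, 37 mm either side of the centre along y: one holds the adapter, the other the plain stopper.
- adapter: Septum adapter, 76 mm tall, 40 to 80 g, upright in the rack, collar on its top. Origin: centre of the cone's tip; z up its axis. Frosted cone 0 to 32 mm (24 mm across at the tip, 28.5 at the top), flat collar 38 mm across at 32 to 36 mm, neck 20 mm across at 36 to 54 mm, black screw cap 26 mm across at 54 to 76 mm. Round: its yaw does not matter. Cone and socket have 1 mm play.
- adapter_collar (a point): Centre of the underside of the adapter's collar, 32 mm above the cone's tip. When seated it lies at joint_rim, the collar flat on the rim.
- adapter_cap (a point): Centre of the adapter's black cap (26 mm across, 22 mm tall), 65 mm above the cone's tip: grip here from above.
- clip: Larger grey joint clip, 28 g, flat on the bench, right way up: two horseshoe plates joined by struts, 49 mm wide, 22 high. Origin: ring axis, underside; x level to the open mouth, lips end at x=20 mm; z up. Lower plate (0 to 5 mm) clasps the 33 mm neck under the rim; window (5 to 17 mm) takes rim and collar, 8 mm together; upper plate (17 to 22 mm) goes round the adapter's neck.
- clip_axis (a point): Point on the clip's ring axis, mid height of its window, 11 mm above its underside. When home it lies on the joint's axis, at the height of joint_rim (2 mm free play up or down), its x along the stand's x. Lips first touch the neck with this axis about 22 mm short of the joint's. To pass, both must be at one height and in line within about 2 mm.
- clip_tab (a point): Centre of the clip's grip tab, 40 mm behind the ring axis (-x), 13 mm above its underside. Tab 12 mm thick (y), 26 mm long (x), 26 mm high (from the underside up). Grip it across its thickness. Pushing the clip on takes 7 to 13 N at most, falling in the last 5 mm; friction may hold it short, so push until its back meets the neck and the force rises steeply.
- clip_jaw_l (a joint): Opening of the clip's left half (+y side) on its spring hinge, rad: 0 at rest, about 0.14 while passing over the neck, back near 0 when home.
- clip_jaw_r (a joint): Opening of the clip's right half (-y side) on its spring hinge, rad, as the left.
- stopper: Plain frosted glass stopper with a flat round head 33 mm across, 57 mm tall, in the rack's other hole: not wanted. Origin: centre of its cone's tip.
- small_clip: A smaller grey joint clip of the same kind, 27 mm wide, 16 mm high, 42 mm long, lying near the larger one: too small, not wanted. Origin: its ring axis, underside.
- spare_flask: Second conical flask, 142 mm tall, 85 mm across at the base, standing free on the bench. Origin: centre of its base.
- wash_bottle: White wash bottle with a bent spout, 70 mm across, 207 mm tall. Origin: centre of its base.
- dropper: White dropper bottle, 34 mm across, 84 mm tall. Origin: centre of its base.
- watch_glass: Shallow frosted watch glass, 80 mm across, 8 mm high, lying on the bench. Origin: centre of its underside.
- marker: White marker pen with a black cap, 130 mm long, 13 mm thick, lying on the bench. Origin: its middle, underside.
Not all that is in view belongs to the job. Leave any green or yellow look-alike of the clip alone.

How it is judged:
On the way, in this order (a step that is already met when the one before it is completed fails the run):
1. the adapter sits fully in the flask's socket, upright, its collar on the rim (distance between adapter_collar and joint_rim below 0.003 m and angle between the z axis of adapter and the z axis of stand, either way round below 0.06 rad and contact force between the fingers and adapter below 0.1 N), for 0.2 s.
2. the clip has snapped home round the joint (horizontal distance between clip_axis and joint_rim below 0.002 m and z of clip_axis in the frame of joint_rim between -0.004 and 0.004 m and value of joint each of clip_jaw_l, clip_jaw_r below 0.06 rad), for 0.2 s.
At the end, for the whole second after the job is handed in: Adapter upright in the socket (3.5 degrees), collar on the rim (3 mm); clip round the joint from the fork's open side (35 degrees), axis within 2 mm of the joint's, window height within 4 mm, level within 7 degrees, both halves closed (under 0.06 rad); both let go, at rest (all of step 2 and distance between adapter_collar and joint_rim below 0.003 m and angle between the z axis of adapter and the z axis of stand, either way round below 0.06 rad and angle between the z axis of clip and the z axis of stand, either way round below 0.12 rad and angle between the x axis of clip and the x axis of stand, either way round below 0.6 rad and linear speed of each of clip, adapter below 0.01 m/s); the robot touches nothing.
It fails at once if the flask or its stand is loaded with more than 25 N (contact force between anything else and stand above 25 N).
It fails at once if another thing on the bench (stopper, small clip, spare flask, wash bottle, dropper bottle, watch glass, marker) is moved by more than 40 mm (distance of any of stopper, small_clip, spare_flask, wash_bottle, dropper, watch_glass, marker from where it was at the start of the episode above 0.04 m).
It also fails if it takes over 64 s, if anything falls off the work surface, if the arm or the gripper's body presses on something with over 40 N, if the wrist force passes 120 N, or if a joint passes its speed limit or range.

### The arm

A 6-joint arm with a two-finger parallel gripper is mounted at the origin on the work surface. World frame = base frame: x ahead of the robot, y to its left, z up, the work surface at z = 0. Lengths are in m, angles in rad, forces in N, time in s.
With the tool pointing down it reaches from about 0.325 to 0.9 m from the base axis. Payload 6.1 kg.
Tool frame: the origin (TCP) lies where the fingers leave the gripper's body, on its centre line; the fingertips stand 70 mm ahead of it and the grasp point (between the pads) lies 51 mm ahead of it; y points along the fingers, z is the direction in which the jaws open and shut, and the axes are right-handed (so a half turn about y gives the same grasp; the last joint's range is limited). The gripper opens to 87 mm and grips with 3 to 60 N. Pads are 19 mm wide; open, the fingers measure 117 mm over their backs; the gripper's body (75 mm by 190 mm) begins 51 mm behind the grasp point.
Start: joints at [1.028, 0.22, 1.526, -0, 1.395, -0.126], TCP at [0.253, 0.571, 0.292] pointing down, gripper open.
Joint ranges: [-2.98, 2.98], [-0.91, 2.08], [0.09, 2.57], [-1.24, 4.39], [0.2, 2.65], [-2.68, 2.68]. Speed limits (rad/s): [2.57, 2.57, 3.01, 3.14, 3.14, 3.14].

### API

Orientations are given as a unit quaternion [w, x, y, z].
In Python, from plant import readout, cams, job, find_in, masks_of gives the robot as it stands. The module is installed in compiled form; this text tells all that it offers.
- The arm moves only by the tool move_arm, never from a script. Its argument "series" is a list of rows, each an object with "hand": the finger opening in mm, from 0 to 87; "xyz": the shift along the tool's x, y, z in mm, a list of three; "twist": the turn about the tool's y in degrees. In form: [{"hand": hand, "xyz": [x, y, z], "twist": twist}, ...]. A call has 1 to 12 rows; each row shifts and turns the commanded pose from where the row before left it, along the tool's axes as they then stand; what a row does not reach is not made up. A row lasts 1/8 s, in which the tool goes at most 62.5 mm and 10.7 degrees, less where a joint would pass 70% of its speed; a pose out of reach is approached as far as the arm can. A call with a gripper value outside its range is refused whole. The fingers move at their own pace and stop on an object; "squeeze" is the grip in N (left out, the last holds). Time passes only in rows, so rows that do not move let the fingers close. It gives the time, the measured TCP pose, the force and the opening at its end, in the units of the state.
- readout.get_obs(): the state, without advancing time (a new reading comes with each control period).
- cams.grab_frame(name): name is "scene" or "top"; returns the picture (420x560x3 uint8, red, green, blue); there is no depth.
- cams.camera_model(name): a dict with "fovy" (degrees; the focal length in pixels is half the picture's height over the tangent of half this angle, whatever the lens; pixels are square), "cx", "cy" (the principal point, pixels), "R" (3x3) and "t" (3): a world point X has camera coordinates R X + t. Camera axes: x right, y down, z forward; pixel columns grow to the right and rows downward; lengths in m; the calibration is good to about 2 mm. A picture is of the moment at which its call begins. camera_model takes no time and is no camera call.
- job.sign_off(): hands the job in, once; it reports no verdict.
Trained networks look in the newest picture that a camera, given by its name, has taken for a name from the list of things; names that differ only in an ending like _2 or _b are one class to them, and where a whole thing is asked for, a point or a joint stands for the part that bears it (a point fixed in the world has none). Each returns a list of dicts, best first, with "confidence" (0 to 1); they miss things now and then, are a little off and sometimes report something else, mostly with a low value. They report only what shows in the picture. A call takes as long as a camera call. They do not tell look-alikes from the thing itself.
- find_in(camera, target): "rect" ([left, top, right, bottom] in pixels, round what is visible of it).
- masks_of(camera, target): "mask" (420x560 bool, what is visible of it) and "rect" ([left, top, right, bottom] in pixels, round what is visible of it).
The state is a dict: "time_s": time; "qpos": joint angles; "dq": joint speeds; "joint_torque": joint torques, N m; "tcp_pos": TCP position; "tcp_rot": TCP orientation; "force": force on the tool from outside, world axes, zero at the start; "moment": the same for the moment, N m; "grip_width": finger opening in m.
Only numpy, scipy, OpenCV 4.12 (cv2) and the standard library are available. Lean on these libraries where they do the work, as an engineer would, in place of code of your own. Each camera call takes 0.05 s, during which the arm holds its last target.

## Working session

There is one attempt and no reset: what is moved stays moved. The work goes in short steps, Python scripts to look and compute and a tool call to move; the robot and the scene stay as the last step left them, time stands still between calls to the robot, and variables do not carry over. Pictures are saved under pics/ and viewed, and the job is handed in when it is done.

Besides the shell and the picture viewer there is one more tool, called by a JSON object that holds its "op" and its "data", one argument or row to a line. move_arm: Moves the arm, as the interface text tells. Its arguments: {"type":"object","properties":{"series":{"type":"array"},"squeeze":{"type":"number"}},"required":["series"]}

```bash
mkdir -p pics; ls; python3 - <<'E'
from plant import readout,cams
import cv2
o=readout.get_obs();print(o)
for n in("scene","top"):
    m=cams.camera_model(n);print(n,m)
    cv2.imwrite(f"pics/{n}0.png",cv2.cvtColor(cams.grab_frame(n),cv2.COLOR_RGB2BGR))
E
```

```text
pics
{'time_s': 0.0, 'qpos': array([ 1.02793498e+00,  2.21246568e-01,  1.52762002e+00,  1.81978064e-05,
        1.39467482e+00, -1.26135751e-01]), 'dq': array([-0.00108071,  0.00165928, -0.00018434,  0.00267177, -0.00095557,
        0.00053106]), 'joint_torque': array([ 8.72526789e-05, -4.94628632e+01, -3.87362802e+01,  6.98043499e-02,
        5.72602451e-02, -1.51253844e-04]), 'tcp_pos': array([0.25274786, 0.57108597, 0.29111973]), 'tcp_rot': array([-0.69116341,  0.69246085, -0.14650418,  0.14603983]), 'force': array([ 0.82694969, -0.02029711,  0.01044271]), 'moment': array([-0.00016126,  0.01761436,  0.03401257]), 'grip_width': 0.08669460053837966}
scene {'fovy': 57.223549845075084, 'cx': 280.3653370375103, 'cy': 211.27102303439497, 'R': array([[-0.51174634,  0.85893639,  0.018546  ],
       [ 0.6025036 ,  0.3741875 , -0.7049632 ],
       [-0.61245823, -0.34958831, -0.70900136]]), 't': array([ 0.26180498, -0.23156142,  1.4555254 ])}
top {'fovy': 47.504101556085544, 'cx': 288.50232767893453, 'cy': 204.3374414016202, 'R': array([[-0.0071471 , -0.99996153,  0.00508478],
       [-0.99899254,  0.0069147 , -0.04434062],
       [ 0.04430375, -0.00539656, -0.99900353]]), 't': array([-3.96829489e-04,  4.99204315e-01,  1.13784904e+00])}
```

View pics/scene0.png

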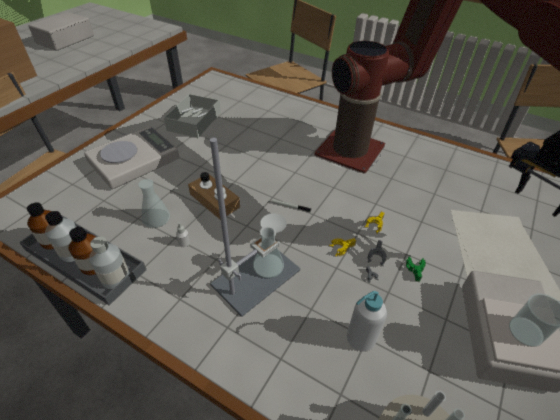

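View pics/top0.png

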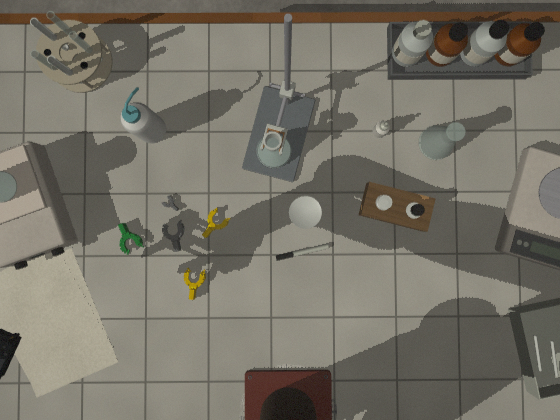

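The top view has +x up and +y left. It shows the rack at (397,207) with the black cap at (417,210), the stand at (278,130) with its rod at (288,90), and the large grey clip at (174,233) with the small one at (173,202). I'll zoom in and measure.

```bash
cat > h.py <<'E'
import numpy as np,cv2
from plant import readout,cams,job,find_in,masks_of
from scipy.optimize import least_squares
def cam(n):
    m=cams.camera_model(n);f=210/np.tan(np.radians(m['fovy'])/2);return m,f
def proj(n,X):
    m,f=cam(n);c=np.atleast_2d(X)@np.array(m['R']).T+m['t'];return np.c_[f*c[:,0]/c[:,2]+m['cx'],f*c[:,1]/c[:,2]+m['cy']]
def ray(n,u,v):
    m,f=cam(n);R=np.array(m['R']);d=R.T@np.array([(u-m['cx'])/f,(v-m['cy'])/f,1]);return -R.T@m['t'],d
def atz(n,u,v,z):
    o,d=ray(n,u,v);return o+d*(z-o[2])/d[2]
def tri(uv):
    A=[];b=[]
    for n,(u,v) in uv.items():
        o,d=ray(n,u,v);d/=np.linalg.norm(d);P=np.eye(3)-np.outer(d,d);A.append(P);b.append(P@o)
    A=np.vstack(A);b=np.hstack(b);x=np.linalg.lstsq(A,b,rcond=None)[0];return x,np.linalg.norm(A@x-b)
def save(img,name,box=None,s=1):
    if box: l,t,r,b=box;img=img[t:b,l:r]
    cv2.imwrite(f"pics/{name}.png",cv2.cvtColor(cv2.resize(img,None,fx=s,fy=s,interpolation=cv2.INTER_CUBIC),cv2.COLOR_RGB2BGR))
E
python3 - <<'E'
from h import *
t=cams.grab_frame("top");s=cams.grab_frame("scene")
a=[(130,180,230,255),(225,70,325,190),(350,170,450,245)]
save(t,"tclip",a[0],6);save(t,"tstand",a[1],5);save(t,"track",a[2],6)
save(s,"sclip",(325,205,435,285),6);save(s,"sstand",(200,200,310,310),5);save(s,"srack",(180,160,260,220),8)
for n in("top","scene"):
  for k in("clip","adapter","adapter_cap","rack","stand"):
    for r in masks_of(n,k)[:4]:
      m=r['mask'];ys,xs=np.nonzero(m);print(n,k,round(r['confidence'],2),np.round(r['rect'],1),m.sum(),xs.mean().round(1),ys.mean().round(1))
print(readout.get_obs()['time_s'])
E
```

```text
top clip 0.8 [204.6 207.7 228.2 236.6] 231 213.6 223.8
top clip 0.74 [119.5 223.  142.1 253.6] 321 128.2 237.5
top clip 0.6 [160.  222.2 184.5 249.5] 321 174.3 235.3
top clip 0.51 [184.1 270.6 207.5 298.9] 282 193.3 282.9
top adapter 0.64 [403.7 202.8 422.7 217.7] 228 414.5 210.2
top adapter_cap 0.63 [405.6 205.2 425.7 217.6] 211 414.1 209.8
top rack 0.95 [359.2 182.9 432.9 229.2] 2019 395.4 206.6
top rack 0.18 [120.3  93.6 167.8 144.7] 1300 142.3 122.0
top stand 0.72 [403.7 202.8 426.2 216.6] 214 414.7 210.4
top stand 0.7 [243.3  12.7 311.1 181.5] 5167 279.3 124.3
scene clip 0.83 [407.6 255.  426.  284.9] 289 416.1 267.7
scene clip 0.68 [361.9 211.  381.2 231.8] 179 376.2 221.6
scene clip 0.58 [371.2 242.8 384.1 263.7] 173 378.2 251.6
scene clip 0.58 [329.9 236.7 356.  257.1] 248 342.9 245.5
scene adapter 0.58 [199.6 172.2 213.9 190.3] 169 205.1 180.7
scene adapter_cap 0.55 [200.  170.5 212.7 187.6] 155 205.1 180.6
scene adapter_cap 0.18 [271.4 203.2 308.1 213. ] 140 291.1 205.4
scene rack 0.73 [187.3 177.5 239.3 216.5] 963 212.4 196.9
scene rack 0.17 [200.7 171.1 210.6 187.8] 162 205.4 180.3
scene stand 0.67 [212.5 137.8 302.1 317.5] 4475 249.3 262.3
0.7
```

View pics/tclip.png

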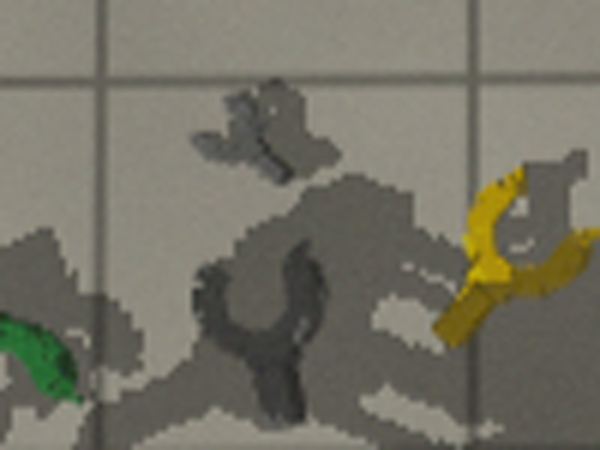

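View pics/tstand.png

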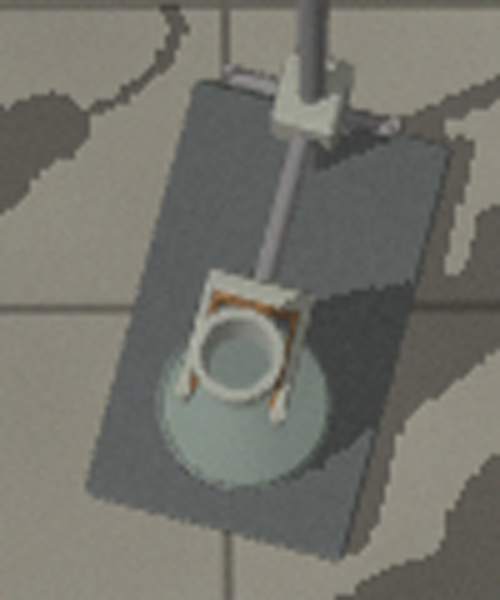

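View pics/track.png

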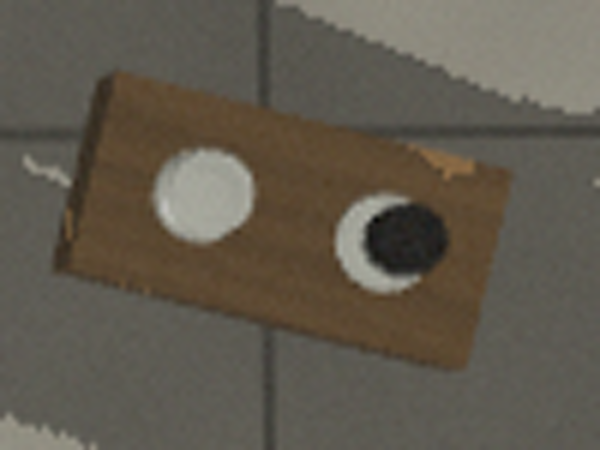

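View pics/sclip.png

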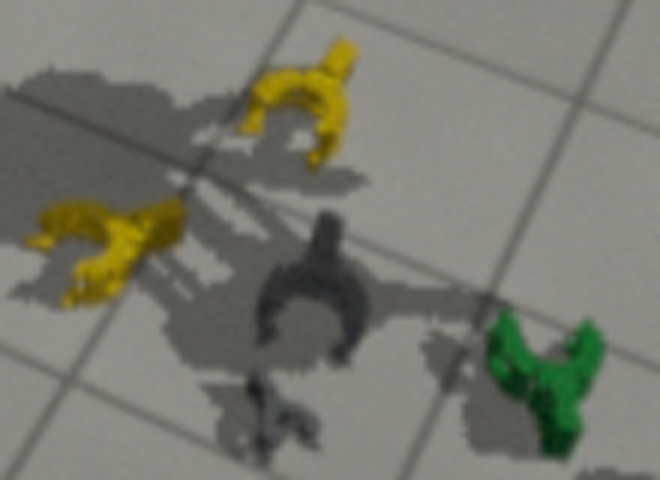

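View pics/sstand.png

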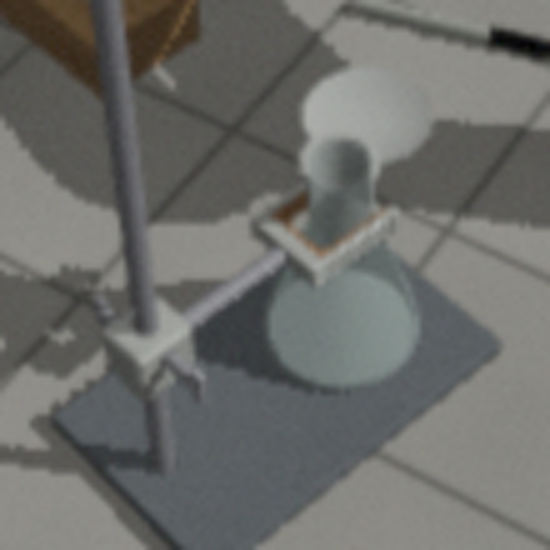

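View pics/srack.png

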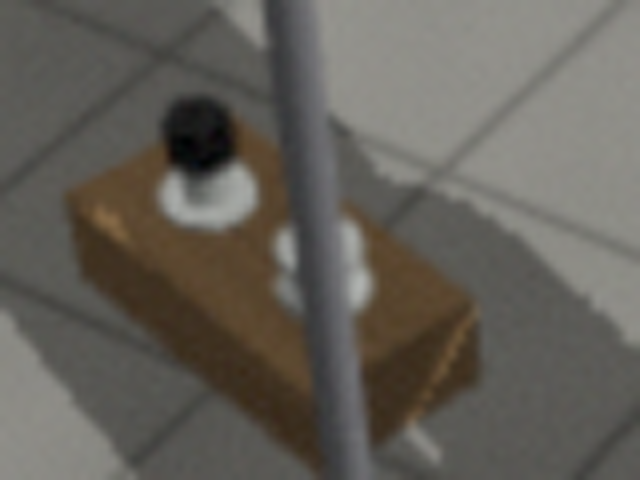

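Findings from the crops:
- **Large clip:** its mouth faces +x and its tab faces the robot.
- **Flask:** the rim is at about (273,141) in the top view, and the fork opens toward the robot.
- **Adapter:** the cap is at (417.7,210), and the collar is at (414,210.5).

Next I'll compute positions.

```bash
python3 - <<'E'
from h import *
c=lambda b,s,u,v:(b[0]+(u+.0)/s,b[1]+v/s)
P=lambda n,b,s,u,v,z:atz(n,*c(b,s,u,v),z)
p=lambda l,x:print(l,np.round(x,4))
T=(350,170);p("cap top T",P("top",T,6,406,240,.089));p("collar T",P("top",T,6,385,243,.049))
S=(180,160);p("collar S",P("scene",S,8,208,193,.049));p("captop S",P("scene",S,8,198,123,.089))
T=(225,70);p("rim T",P("top",T,5,240,355,.152))
S=(200,200);p("rim S",P("scene",S,5,340,163,.152))
cs=[P("top",T,5,*q,.012) for q in((192,85),(448,150),(345,558),(88,490))]
for x in cs:p("base",x)
d=(cs[0]-cs[3])+(cs[1]-cs[2]);print("yaw",np.degrees(np.arctan2(d[1],d[0])));m=sum(cs)/4;u=d/np.linalg.norm(d);p("origin",m-u*.045)
d2=(cs[0]-cs[1])+(cs[3]-cs[2]);print("yaw2",np.degrees(np.arctan2(-d2[0],d2[1])))
p("forktips",P("top",T,5,187,388,.119));p("",P("top",T,5,278,410,.119))
p("rod top scene",P("scene",(0,0),1,217,140,.48));
p("rod bottom",atz("scene",200+165/5,200+470/5,.012))
T=(130,180)
p("lipL",P("top",T,6,208,272,.02));p("lipR",P("top",T,6,303,248,.02));p("tab end top",P("top",T,6,284,412,.026));p("tab",P("top",T,6,280,395,.026))
S=(325,205);p("tabS",P("scene",S,6,328,222,.026));p("lips",P("scene",S,6,265,340,.02));p("",P("scene",S,6,342,355,.02))
E
```

```text
cap top T [ 0.481  -0.2935  0.089 ]
collar T [ 0.4811 -0.2964  0.049 ]
collar S [ 0.4813 -0.2955  0.049 ]
captop S [ 0.4844 -0.292   0.089 ]
rim T [0.6278 0.0288 0.152 ]
rim S [0.6299 0.0317 0.152 ]
base [0.7852 0.0551 0.012 ]
base [ 0.7525 -0.0691  0.012 ]
base [ 0.5539 -0.0175  0.012 ]
base [0.5877 0.1062 0.012 ]
yaw -14.537854573182411
origin [0.6262 0.03   0.012 ]
yaw2 -14.99242702000428
forktips [0.6193 0.053  0.119 ]
 [0.6093 0.0132 0.119 ]
rod top scene [0.7426 0.0008 0.48  ]
rod bottom [7.502e-01 5.000e-04 1.200e-02]
lipL [0.4508 0.2914 0.02  ]
lipR [0.46   0.2537 0.02  ]
tab end top [0.3955 0.2597 0.026 ]
tab [0.4022 0.2613 0.026 ]
tabS [0.3977 0.2625 0.026 ]
lips [0.475  0.2621 0.02  ]
 [0.4646 0.2954 0.02  ]
```

```bash
cat >> h.py <<'E'
from scipy.spatial.transform import Rotation as Ro
def tool():
    o=readout.get_obs();q=o['tcp_rot'];R=Ro.from_quat([q[1],q[2],q[3],q[0]]).as_matrix();return o,R
def plan(g,yaw):
    """g: target grasp point (world m); yaw deg: direction of tool's horizontal x axis (mod 180)"""
    o,R=tool();gp=o['tcp_pos']+R[:,1]*.051
    cur=np.degrees(np.arctan2(R[1,0],R[0,0]))
    d=(np.array(g)-gp)@R*1000
    dy=(yaw-cur+90)%180-90
    # tool y is down => positive twist about y = -yaw
    print("t",o['time_s'],"gp",np.round(gp,4),"toolx yaw",round(cur,2),"shift(tool xyz mm)",np.round(d,1),"twist",round(-dy,2),"F",np.round(o['force'],2),"w",round(o['grip_width']*1e3,1),"tilt",np.round(R[2,1],4),"q",np.round(o['qpos'],2))
    # target shift in the frame after twist
    R2=Ro.from_euler('z',dy,degrees=True).as_matrix()@R
    print(" shift after twist", np.round((np.array(g)-gp)@R2*1000,1))
E
python3 - <<'E'
from h import *
o,R=tool();print(R.round(4))
plan([.481,-.2945,.160],-14.8)
# rough: clip overlay
E
```

```text
[[ 0.9144  0.      0.4048]
 [-0.4048  0.      0.9144]
 [ 0.     -1.      0.    ]]
t 0.7 gp [0.253  0.5715 0.2413] toolx yaw -23.88 shift(tool xyz mm) [ 559.    81.3 -699.6] twist -9.08 F [ 0.22 -0.09  0.6 ] w 86.9 tilt -1.0 q [ 1.03  0.22  1.53 -0.    1.39 -0.13]
 shift after twist [ 441.6   81.3 -779. ]
```

{"op": "move_arm", "data": {
  "series": [
    {"hand": 46,"xyz": [0,0,0],"twist": -9.1},
    {"hand": 46,"xyz": [40,0,-48],"twist": 0},
    {"hand": 46,"xyz": [40,0,-48],"twist": 0},
    {"hand": 46,"xyz": [38,0,-49],"twist": 0},
    {"hand": 46,"xyz": [36,0,-50],"twist": 0},
    {"hand": 46,"xyz": [36,0,-50],"twist": 0},
    {"hand": 46,"xyz": [36,0,-50],"twist": 0},
    {"hand": 46,"xyz": [36,0,-50],"twist": 0},
    {"hand": 46,"xyz": [36,0,-50],"twist": 0},
    {"hand": 46,"xyz": [36,0,-50],"twist": 0},
    {"hand": 46,"xyz": [36,0,-50],"twist": 0},
    {"hand": 46,"xyz": [36,0,-50],"twist": 0}
  ],
  "squeeze": 15
}}

```text
time_s: 2.2
tcp_pos: [0.5071, -0.0611, 0.2927]
tcp_rot: [0.701, -0.701, 0.091, -0.092]
force: [0.9, 0.2, -0.1]
grip_width: 0.0461
```

```bash
python3 -c "
from h import *
plan([.481,-.2945,.160],-14.8)"
```

```text
t 2.2 gp [ 0.5071 -0.0612  0.2417] toolx yaw -14.8 shift(tool xyz mm) [  34.3   81.7 -232.3] twist -0.0 F [ 0.91  0.21 -0.11] w 46.1 tilt -1.0 q [-0.27 -0.06  1.82  0.    1.38 -1.59]
 shift after twist [  34.3   81.7 -232.3]
```

{"op": "move_arm", "data": {
  "series": [
    {"hand": 46,"xyz": [8,0,-50],"twist": 0},
    {"hand": 46,"xyz": [8,0,-50],"twist": 0},
    {"hand": 46,"xyz": [8,0,-50],"twist": 0},
    {"hand": 46,"xyz": [8,20,-50],"twist": 0},
    {"hand": 46,"xyz": [2.3,30,-32.3],"twist": 0},
    {"hand": 46,"xyz": [0,31.7,0],"twist": 0},
    {"hand": 46,"xyz": [0,0,0],"twist": 0}
  ]
}}

```text
time_s: 3.08
tcp_pos: [0.4787, -0.2917, 0.2076]
tcp_rot: [0.702, -0.7, 0.093, -0.089]
force: [-0.6, 0.2, -0.4]
grip_width: 0.0459
```

```bash
python3 -c "
from h import *
plan([.481,-.2945,.079],-14.8)
save(cams.grab_frame('scene'),'g1',(150,120,270,220),6)
save(cams.grab_frame('top'),'g1t',(350,150,460,250),6)"
```

```text
t 3.075 gp [ 0.4785 -0.2914  0.1566] toolx yaw -14.84 shift(tool xyz mm) [ 3.7 77.6 -2.5] twist -0.04 F [-0.62  0.22 -0.37] w 45.9 tilt -1.0 q [-0.69  0.15  1.77  0.    1.23 -2.  ]
 shift after twist [ 3.7 77.6 -2.5]
```

View pics/g1.png

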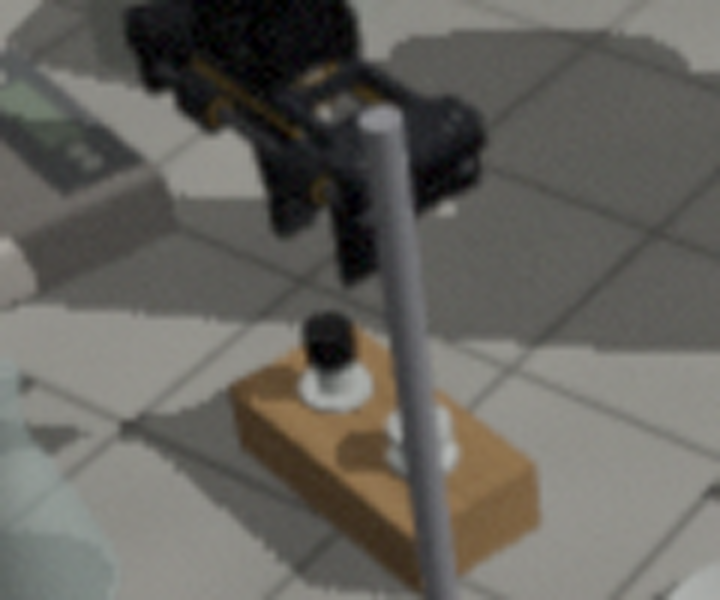

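View pics/g1t.png

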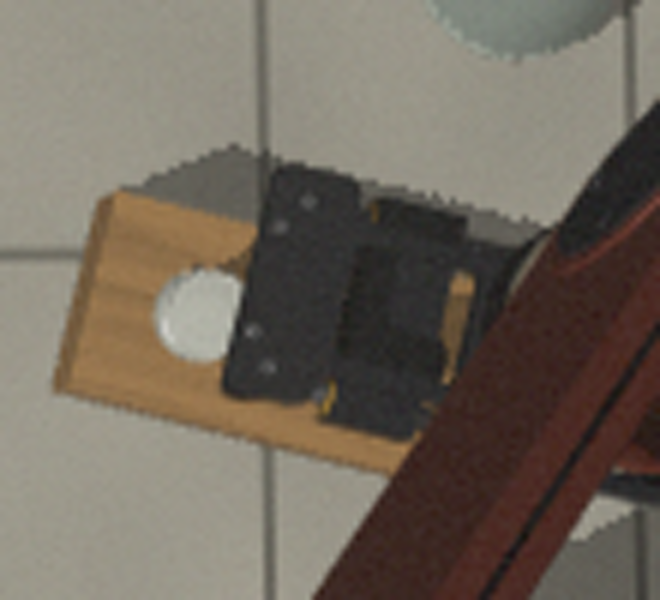

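The cap stands clear below the fingers, at (330,340) in the crop. I'll descend now.

{"op": "move_arm", "data": {
  "series": [
    {"hand": 46,"xyz": [1,20,0],"twist": 0},
    {"hand": 46,"xyz": [0,0,0],"twist": 0}
  ]
}}

```text
time_s: 3.42
tcp_pos: [0.481, -0.2917, 0.1893]
tcp_rot: [0.702, -0.701, 0.091, -0.09]
force: [-0.2, -0.4, 0.3]
grip_width: 0.046
```

```bash
python3 -c "
from h import *
plan([.481,-.2945,.079],-14.8)"
```

```text
t 3.425 gp [ 0.4809 -0.2917  0.1383] toolx yaw -14.74 shift(tool xyz mm) [ 0.9 59.3 -2.8] twist 0.06 F [-0.15 -0.41  0.33] w 46.0 tilt -1.0 q [-0.69  0.17  1.79  0.    1.19 -2.  ]
 shift after twist [ 0.9 59.3 -2.8]
```

{"op": "move_arm", "data": {
  "series": [
    {"hand": 46,"xyz": [1,20,-2.5],"twist": 0},
    {"hand": 46,"xyz": [0,20,0],"twist": 0},
    {"hand": 46,"xyz": [0,19,0],"twist": 0},
    {"hand": 46,"xyz": [0,0,0],"twist": 0},
    {"hand": 20,"xyz": [0,0,0],"twist": 0},
    {"hand": 20,"xyz": [0,0,0],"twist": 0},
    {"hand": 20,"xyz": [0,0,0],"twist": 0},
    {"hand": 20,"xyz": [0,0,0],"twist": 0}
  ],
  "squeeze": 15
}}

```text
time_s: 4.42
tcp_pos: [0.4822, -0.2957, 0.1324]
tcp_rot: [-0.701, 0.702, -0.09, 0.091]
force: [0.7, -0.6, 3.0]
grip_width: 0.0256
```

```bash
python3 -c "
from h import *
plan([.628,.030,.27],-14.8)"
```

```text
t 4.425 gp [ 0.4823 -0.2958  0.0814] toolx yaw -14.78 shift(tool xyz mm) [  58.1 -188.8  352. ] twist 0.02 F [ 0.72 -0.58  3.  ] w 25.6 tilt -1.0 q [-0.69  0.25  1.81 -0.    1.08 -2.  ]
 shift after twist [  58.  -188.8  352. ]
```

{"op": "move_arm", "data": {
  "series": [
    {"hand": 20,"xyz": [0,-15,0],"twist": 0},
    {"hand": 20,"xyz": [0,-35,0],"twist": 0},
    {"hand": 20,"xyz": [0,-45,0],"twist": 0},
    {"hand": 20,"xyz": [0,-45,10],"twist": 0},
    {"hand": 20,"xyz": [8,-45,45],"twist": 0},
    {"hand": 20,"xyz": [10,0,55],"twist": 0},
    {"hand": 20,"xyz": [10,0,55],"twist": 0},
    {"hand": 20,"xyz": [10,0,55],"twist": 0},
    {"hand": 20,"xyz": [10,0,55],"twist": 0},
    {"hand": 20,"xyz": [8,0,40],"twist": 0},
    {"hand": 20,"xyz": [2,0,27],"twist": 0},
    {"hand": 20,"xyz": [0,0,0],"twist": 0}
  ]
}}

```text
time_s: 5.92
tcp_pos: [0.6247, 0.0214, 0.3161]
tcp_rot: [0.701, -0.701, 0.09, -0.09]
force: [0.5, -0.3, -1.6]
grip_width: 0.0252
```

```bash
python3 -c "
from h import *
plan([.628,.030,.27],-14.8)
save(cams.grab_frame('scene'),'g2',(210,120,330,220),6)
save(cams.grab_frame('top'),'g2t',(220,80,330,180),6)
for n in('scene','top'):
  for r in masks_of(n,'adapter')[:3]: print(n,r['confidence'],r['rect'])"
```

```text
t 5.925 gp [0.6247 0.0214 0.2651] toolx yaw -14.61 shift(tool xyz mm) [ 1.  -4.9  9.1] twist 0.19 F [ 0.45 -0.31 -1.59] w 25.2 tilt -1.0 q [-0.09  0.21  1.5   0.    1.44 -1.41]
 shift after twist [ 1.  -4.9  9.1]
scene 0.59 [135.7, 179.1, 171.6, 227.3]
scene 0.47 [260.2, 190.1, 276.5, 221.2]
scene 0.23 [367.9, 239.4, 387.3, 266.2]
```

View pics/g2.png

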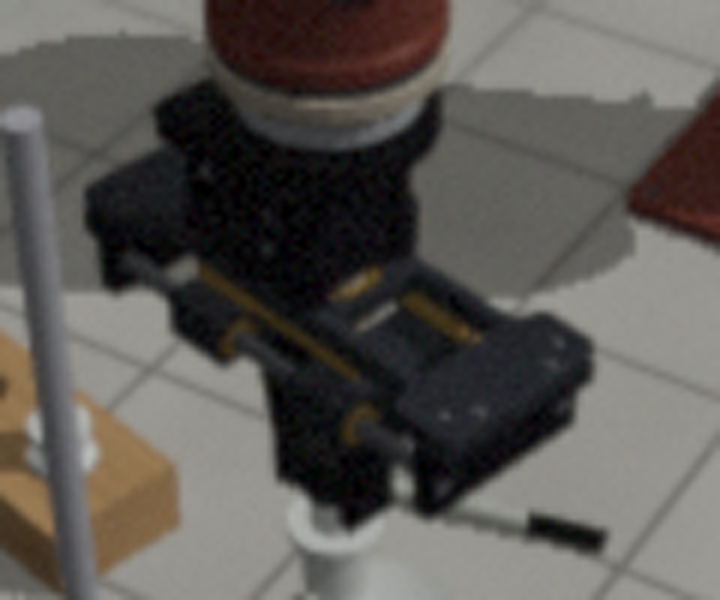

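View pics/g2t.png

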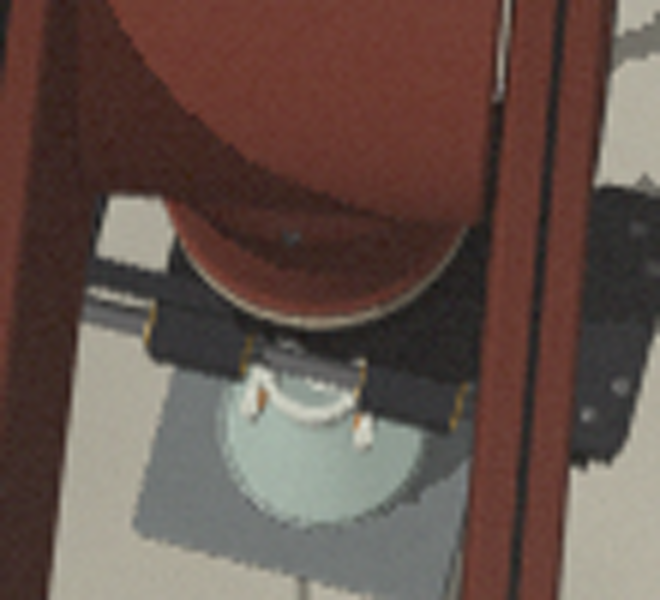

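{"op": "move_arm", "data": {
  "series": [
    {"hand": 20,"xyz": [1.5,0,8.5],"twist": 0},
    {"hand": 20,"xyz": [0,18,0],"twist": 0},
    {"hand": 20,"xyz": [0,18,0],"twist": 0},
    {"hand": 20,"xyz": [0,0,0],"twist": 0},
    {"hand": 20,"xyz": [0,0,0],"twist": 0}
  ]
}}

```text
time_s: 6.75
tcp_pos: [0.6281, 0.0272, 0.279]
tcp_rot: [-0.701, 0.701, -0.091, 0.091]
force: [1.0, -1.1, -0.5]
grip_width: 0.0252
```

```bash
python3 -c "
from h import *
plan([.6285,.030,.22],-14.8)
s=cams.grab_frame('scene')
save(s,'g3',(225,170,315,250),8)
for X in ([.628,.030,.152],): print(proj('scene',X),proj('top',X))
"
```

```text
t 6.75 gp [0.6281 0.0272 0.228 ] toolx yaw -14.79 shift(tool xyz mm) [-0.3  8.   2.8] twist 0.01 F [ 1.01 -1.05 -0.49] w 25.2 tilt -1.0 q [-0.08  0.24  1.53 -0.    1.37 -1.39]
 shift after twist [-0.3  8.   2.8]
[[267.84396068 231.83325538]] [[272.44335557 140.92511102]]
```

View pics/g3.png

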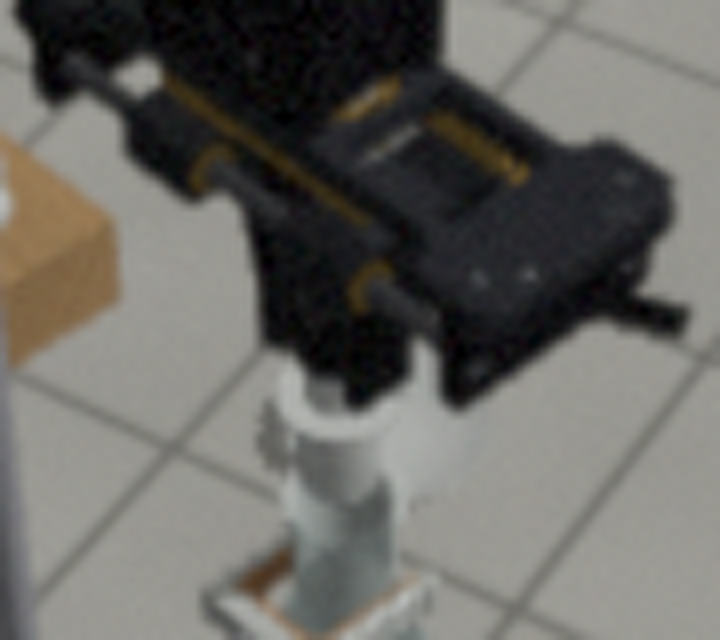

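```bash
python3 -c "
from h import *
print(atz('scene',267.75,220.6,.1956), proj('scene',[[.6281,.0272,.1956],[.6285,.030,.1956]]))
"
```

```text
[0.63056904 0.03157893 0.1956    ] [[266.74943537 219.2648379 ]
 [267.65066206 219.81389455]]
```

{"op": "move_arm", "data": {
  "series": [
    {"hand": 20,"xyz": [0,6,1.5],"twist": 0},
    {"hand": 20,"xyz": [0,5,0],"twist": 0},
    {"hand": 20,"xyz": [0,4,0],"twist": 0},
    {"hand": 20,"xyz": [0,0,0],"twist": 0}
  ]
}}

```text
time_s: 7.3
tcp_pos: [0.6283, 0.0288, 0.2637]
tcp_rot: [-0.701, 0.701, -0.091, 0.091]
force: [1.3, -0.3, -0.1]
grip_width: 0.0258
```

```bash
python3 -c "
from h import *
plan([.6285,.030,.20],-14.8)
s=cams.grab_frame('scene')
save(s,'g4',(225,170,315,250),8)
"
```

```text
t 7.3 gp [0.6282 0.0288 0.2127] toolx yaw -14.78 shift(tool xyz mm) [-0.  12.7  1.3] twist 0.02 F [ 1.32 -0.32 -0.09] w 25.8 tilt -1.0 q [-0.08  0.25  1.54 -0.    1.35 -1.39]
 shift after twist [-0.  12.7  1.3]
```

View pics/g4.png

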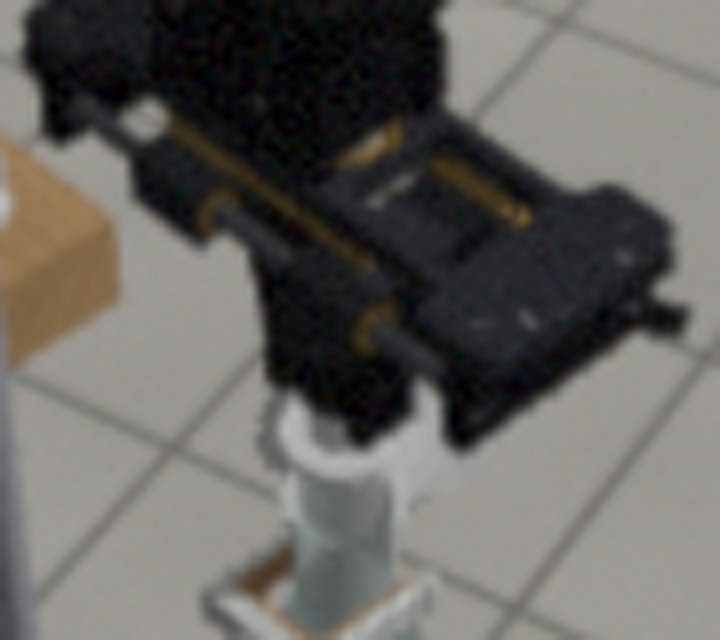

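The cone has entered the mouth: the collar is at (335,445) in the crop, above the neck, and the force is about zero. I'll continue down gently.

{"op": "move_arm", "data": {
  "series": [
    {"hand": 20,"xyz": [0,4,0],"twist": 0},
    {"hand": 20,"xyz": [0,4,0],"twist": 0},
    {"hand": 20,"xyz": [0,4,0],"twist": 0},
    {"hand": 20,"xyz": [0,0,0],"twist": 0}
  ]
}}

```text
time_s: 7.85
tcp_pos: [0.6283, 0.0288, 0.2517]
tcp_rot: [-0.701, 0.701, -0.091, 0.091]
force: [0.1, -0.2, 0.1]
grip_width: 0.0255
```

```bash
python3 -c "
from h import *
plan([.6285,.030,.188],-14.8)
"
```

```text
t 7.85 gp [0.6282 0.0288 0.2007] toolx yaw -14.78 shift(tool xyz mm) [-0.  12.7  1.3] twist 0.02 F [ 0.09 -0.2   0.09] w 25.5 tilt -1.0 q [-0.08  0.26  1.56 -0.    1.33 -1.39]
 shift after twist [-0.  12.7  1.3]
```

{"op": "move_arm", "data": {
  "series": [
    {"hand": 20,"xyz": [0,4,0],"twist": 0},
    {"hand": 20,"xyz": [0,4,0],"twist": 0},
    {"hand": 20,"xyz": [0,2,0],"twist": 0},
    {"hand": 20,"xyz": [0,0,0],"twist": 0}
  ]
}}

```text
time_s: 8.35
tcp_pos: [0.6285, 0.0289, 0.2421]
tcp_rot: [0.701, -0.701, 0.091, -0.091]
force: [0.1, 0.2, -0.5]
grip_width: 0.0254
```

{"op": "move_arm", "data": {
  "series": [
    {"hand": 20,"xyz": [0,1.5,0],"twist": 0},
    {"hand": 20,"xyz": [0,0.5,0],"twist": 0},
    {"hand": 20,"xyz": [0,0,0],"twist": 0}
  ]
}}

```text
time_s: 8.72
tcp_pos: [0.6287, 0.0288, 0.2405]
tcp_rot: [0.701, -0.701, 0.091, -0.091]
force: [0.6, -0.7, -0.6]
grip_width: 0.0255
```

{"op": "move_arm", "data": {
  "series": [
    {"hand": 20,"xyz": [0,1,0],"twist": 0},
    {"hand": 20,"xyz": [0,1,0],"twist": 0},
    {"hand": 20,"xyz": [0,0,0],"twist": 0}
  ]
}}

```text
time_s: 9.1
tcp_pos: [0.6289, 0.0288, 0.2394]
tcp_rot: [0.701, -0.701, 0.091, -0.091]
force: [-0.3, 2.0, 4.6]
grip_width: 0.0255
```

The collar met the rim at gp z 0.1884, exactly as predicted. I'll release and lift.

{"op": "move_arm", "data": {
  "series": [
    {"hand": 34,"xyz": [0,0,0],"twist": 0},
    {"hand": 44,"xyz": [0,0,0],"twist": 0},
    {"hand": 44,"xyz": [0,0,0],"twist": 0},
    {"hand": 44,"xyz": [0,-15,0],"twist": 0},
    {"hand": 44,"xyz": [0,-40,0],"twist": 0},
    {"hand": 44,"xyz": [-20,-40,0],"twist": 0},
    {"hand": 44,"xyz": [-60,0,0],"twist": 0},
    {"hand": 44,"xyz": [-60,0,0],"twist": 0},
    {"hand": 44,"xyz": [-40,0,30],"twist": 0},
    {"hand": 44,"xyz": [-20,0,50],"twist": 0}
  ]
}}

```text
time_s: 10.35
tcp_pos: [0.4543, 0.1574, 0.3352]
tcp_rot: [0.701, -0.701, 0.091, -0.093]
force: [1.0, 1.4, 0.0]
grip_width: 0.0441
```

```bash
python3 -c "
from h import *
plan([.40,.262,.12],13)
s=cams.grab_frame('scene');t=cams.grab_frame('top')
save(s,'g5',(225,170,315,250),8)
save(t,'g5t',(225,80,325,180),6)
save(t,'g5c',(130,180,230,255),6)
"
```

```text
t 10.35 gp [0.4544 0.1574 0.2842] toolx yaw -14.9 shift(tool xyz mm) [-79.9 164.   86.9] twist -27.9 F [1.05 1.43 0.01] w 44.1 tilt -1.0 q [ 0.17 -0.16  1.84 -0.    1.46 -1.14]
 shift after twist [-30.  164.2 114. ]
```

View pics/g5.png

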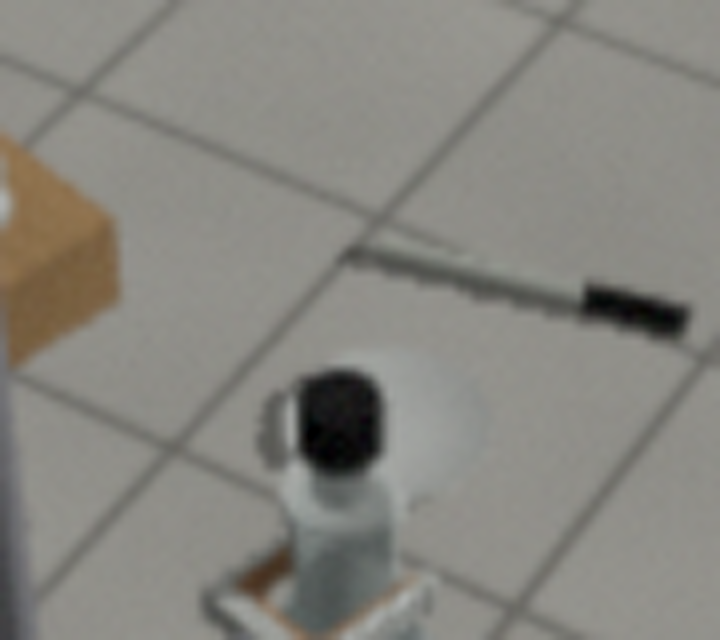

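View pics/g5t.png

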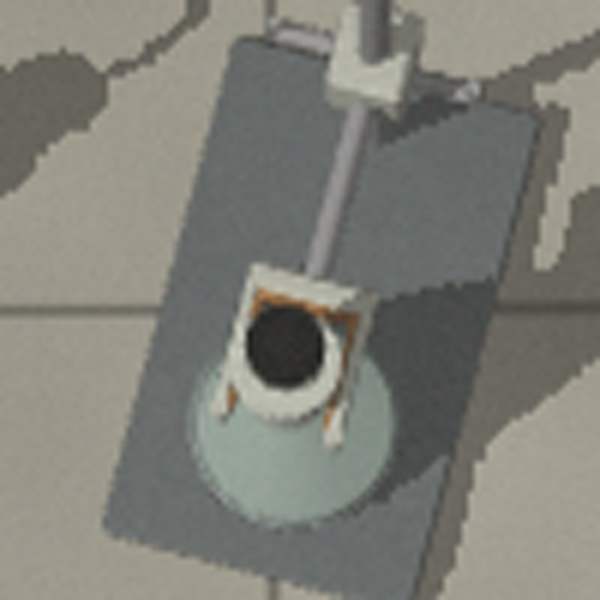

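View pics/g5c.png

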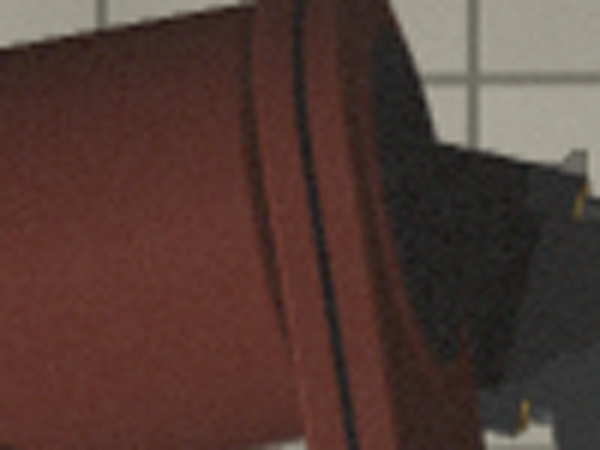

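The adapter is seated: the cap is upright and the collar sits on the rim, at (272.7,137.7) in the top view. Next I'll refine the clip pose by fitting a silhouette to the first pictures.

```bash
cat > fit.py <<'E'
from h import *
print("cap T",atz('top',225+286/6,80+346/6,.196),"cap S",atz('scene',225+341/8,170+385/8,.196))
def pts(zs):
    a=np.linspace(np.radians(40),np.radians(320),40);o=np.c_[24.5*np.cos(a),24.5*np.sin(a)]
    return o
def poly():
    a=np.linspace(np.radians(38),np.radians(322),40)
    o=np.c_[24.5*np.cos(a),24.5*np.sin(a)];i=np.c_[16*np.cos(a),16*np.sin(a)][::-1]
    return np.r_[o,i]
tab=np.array([[-53,-6],[-53,6],[-20,6],[-20,-6]])
def sil(n,x,y,th,s=4):
    im=np.zeros((420*s,560*s),np.uint8);c,sn=np.cos(th),np.sin(th)
    for P,zs in((poly(),np.linspace(0,22,8)),(tab,np.linspace(0,26,8))):
        Q=P@np.array([[c,sn],[-sn,c]])/1e3+[x,y]
        for z in zs:
            uv=proj(n,np.c_[Q,np.full(len(Q),z/1e3)])
            cv2.fillPoly(im,[np.round((uv+.5)*s*16).astype(np.int32)],255,shift=4)
    return cv2.resize(im,(560,420),interpolation=cv2.INTER_AREA)/255.
imgs={n:cv2.imread(f"pics/{n}0.png").astype(float) for n in("top","scene")}
box={"top":(155,215,190,256),"scene":(360,232,392,272)}
obs={}
for n in imgs:
    g=imgs[n].mean(2);l,t,r,b=box[n];print(n);print(g[t:b:3,l:r:2].astype(int))
E
python3 fit.py
```

```text
cap T [0.62681026 0.02829777 0.196     ] cap S [0.62411318 0.0271756  0.196     ]
top
[[134 134 136 133 133 135 133 133 133 134 129 128  88  88  89  87  89  88]
 [134 134 133 132 133 134 131 126  86  88  88  86  86  86  89  88  87  86]
 [133 134 136 136 135 134 133  87  86  83  85  87  54  72  87  89  86  88]
 [135 133 134 135 104  71  84  87  85  85  86  59  56  50  66  88  89  91]
 [135 134 135 135 108  60  63  87  87  88  89  75  64  57  47  86  87  87]
 [134 135 135 134  60  57  64  91  87  92  87  83  62  61  61  88  88  92]
 [136 135 138 137  69  63  62  87  86  88  86  60  59  71  62  89  89  87]
 [136 136 137 138  87  77  62  59  62  61  61  58  96  56  90  89  90  89]
 [136 137 138 132  87  88  90  70  61  54  60  58  51  88  92  89  90  88]
 [132 133  87  89  88  89  89  89  89  58  62  50  46  87  89  90  89  89]
 [ 87  85  88  87  88  89  87  88  89  59  61  60  47  88  88  88  88  90]
 [ 90  88  87  87  86 137  98  91  88  83  62  62  45  96  90  88  87  90]
 [ 92 101 139 136 135 138 140 139 138 100 100 108 137 140 139 138 103  90]
 [128 128 125 125 129 125 126 126 124 1
[... 281 characters left out ...]
  62  63 119 142 142 144 142]
 [ 91  85  96  95 125  94  90 102 116  47  49 103 120 134 141 141]
 [128  89  87  87  88  87  88  84  52  47  48  98 131 137 122 116]
 [139 136  91  89  87  60  53  46  49  45  52  61  82 102 135 138]
 [ 88  88  87  88  69  49  47  48  49  48  47  48  52  84  89  86]
 [ 87  88  87  86  42  48  72  87  89  88  67  45  50  62  86  90]
 [ 86  89  88  86  52  58  81  89  88  88  87  50  45  88 114 136]
 [ 85  87  86  84  62  84  85  86  84  85  66  51  86 137 139 137]
 [ 88  87  87  89  84  87  86  88  87 101  86  79 136 138 137 136]
 [129 126 123  65  72 112 134 136 136 139 134 135 138 138 137 137]
 [ 95  88  83  63  47  79 110 128 134 134 138 135 136 138 137 137]]
```

```bash
sed -i '/obs={}/,$d' fit.py; cat >> fit.py <<'E'
from scipy.optimize import minimize
obs={}
for n in imgs:
    m=np.clip((86-imgs[n].mean(2))/28,0,1);w=np.zeros_like(m);l,t,r,b=box[n];w[t:b,l:r]=1;obs[n]=(m,w)
obs["scene"][1][262:,:372]=0
def cost(p,cs):
    return sum((((sil(n,*p)-obs[n][0])*obs[n][1])**2).sum() for n in cs)
for cs in(["top"],["scene"],["top","scene"]):
    best=min((minimize(lambda q:cost([.447+q[0]/100,.2716+q[1]/100,.22+q[2]/3],cs),s,method="Nelder-Mead",options=dict(maxiter=150,initial_simplex=np.array([s,s+np.r_[.5,0,0],s+np.r_[0,.5,0],s+np.r_[0,0,.5]]))) for s in(np.zeros(3),np.array([-.7,0,0]))),key=lambda r:r.fun)
    q=best.x;x,y,th=.447+q[0]/100,.2716+q[1]/100,.22+q[2]/3
    print(cs,round(x,4),round(y,4),round(np.degrees(th),1),best.fun,"tab",np.round([x-.04*np.cos(th),y-.04*np.sin(th)],4))
E
python3 fit.py
```

```text
cap T [0.62681026 0.02829777 0.196     ] cap S [0.62411318 0.0271756  0.196     ]Traceback (most recent call last):
  File "fit.py", line 29, in <module>
    best=min((minimize(lambda q:cost([.447+q[0]/100,.2716+q[1]/100,.22+q[2]/3],cs),s,method="Nelder-Mead",options=dict(maxiter=150,initial_simplex=np.array([s,s+np.r_[.5,0,0],s+np.r_[0,.5,0],s+np.r_[0,0,.5]]))) for s in(np.zeros(3),np.array([-.7,0,0]))),key=lambda r:r.fun)
  File "fit.py", line 29, in <genexpr>
    best=min((minimize(lambda q:cost([.447+q[0]/100,.2716+q[1]/100,.22+q[2]/3],cs),s,method="Nelder-Mead",options=dict(maxiter=150,initial_simplex=np.array([s,s+np.r_[.5,0,0],s+np.r_[0,.5,0],s+np.r_[0,0,.5]]))) for s in(np.zeros(3),np.array([-.7,0,0]))),key=lambda r:r.fun)
              ~~~~~~~~^^^^^^^^^^^^^^^^^^^^^^^^^^^^^^^^^^^^^^^^^^^^^^^^^^^^^^^^^^^^^^^^^^^^^^^^^^^^^^^^^^^^^^^^^^^^^^^^^^^^^^^^^^^^^^^^^^^^^^^^^^^^^^^^^^^^^^^^^^^^^^^^^^^^^^^^^^^^^^^^^^^^^^^^^^^^^^^^^^^^^^^^^^^^
    res = _minimize_neldermead(fun, x0, args, callback, bounds=bounds,
                               **options)
    fsim[j] = func(sim[j])
        
[... 422 characters left out ...]
^^^^^^^^^^^^^^^^^^^^^^^^^^^^^^^^^^^^^^^^^^^^^
  File "fit.py", line 27, in cost
    return sum((((sil(n,*p)-obs[n][0])*obs[n][1])**2).sum() for n in cs)
  File "fit.py", line 27, in <genexpr>
    return sum((((sil(n,*p)-obs[n][0])*obs[n][1])**2).sum() for n in cs)
                  ~~~^^^^^^
  File "fit.py", line 16, in sil
    uv=proj(n,np.c_[Q,np.full(len(Q),z/1e3)])
  File "h.py", line 7, in proj
    m,f=cam(n);c=np.atleast_2d(X)@np.array(m['R']).T+m['t'];return np.c_[f*c[:,0]/c[:,2]+m['cx'],f*c[:,1]/c[:,2]+m['cy']]
        ~~~^^^
  File "h.py", line 5, in cam
    m=cams.camera_model(n);f=210/np.tan(np.radians(m['fovy'])/2);return m,f
ValueError: time passes only in moves, steps and waits
```

```bash
sed -i 's/^def cam(n):/import functools\n@functools.lru_cache\ndef cam(n):/' h.py; sed -i '/^print("cap T"/d' fit.py; time python3 fit.py
```

```text
['top'] 0.443 0.2746 13.2 50.40817340661755 tab [0.404  0.2654]
['scene'] 0.4396 0.2713 12.6 24.440691394204737 tab [0.4006 0.2626]
['top', 'scene'] 0.4419 0.2733 13.2 98.28342952867422 tab [0.4029 0.2641]
real	0m4.944s
user	0m7.963s
sys	0m0.917s
```

{"op": "move_arm", "data": {
  "series": [
    {"hand": 44,"xyz": [0,0,0],"twist": -9.3},
    {"hand": 44,"xyz": [0,0,0],"twist": -9.3},
    {"hand": 44,"xyz": [0,0,0],"twist": -9.3},
    {"hand": 44,"xyz": [-10,40,40],"twist": 0},
    {"hand": 44,"xyz": [-10,40,40],"twist": 0},
    {"hand": 44,"xyz": [-7,40,35],"twist": 0},
    {"hand": 44,"xyz": [0,40,0],"twist": 0},
    {"hand": 44,"xyz": [0,0,0],"twist": 0}
  ]
}}

```text
time_s: 11.45
tcp_pos: [0.4014, 0.2621, 0.1711]
tcp_rot: [-0.702, 0.703, 0.079, -0.083]
force: [0.5, -0.1, -0.6]
grip_width: 0.044
```

```bash
python3 -c "
from h import *
plan([.4025,.264,.022],13)
save(cams.grab_frame('scene'),'g6',(325,180,445,280),6)
save(cams.grab_frame('top'),'g6t',(130,180,230,255),6)
"
```

```text
t 11.45 gp [0.4011 0.2619 0.1201] toolx yaw 13.16 shift(tool xyz mm) [ 2.4 98.1  1.9] twist 0.16 F [ 0.47 -0.06 -0.58] w 44.0 tilt -1.0 q [ 0.41  0.    2.01 -0.    1.14 -1.39]
 shift after twist [ 2.4 98.1  1.9]
```

View pics/g6.png

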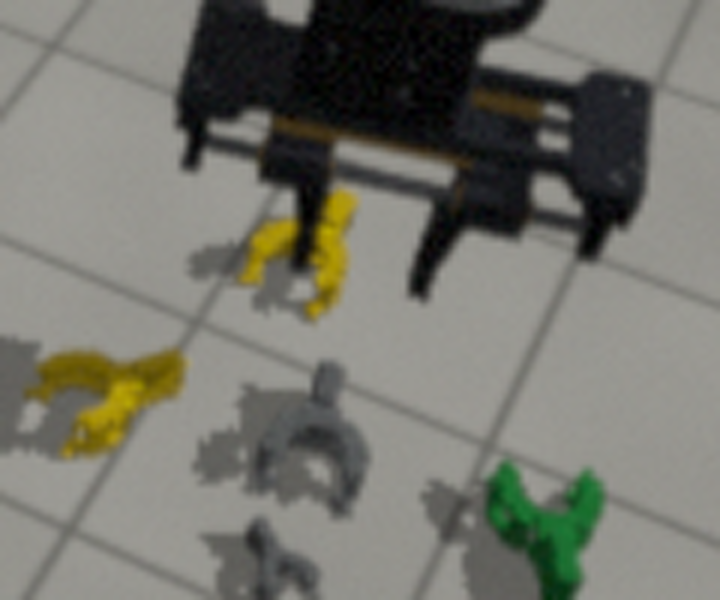

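View pics/g6t.png

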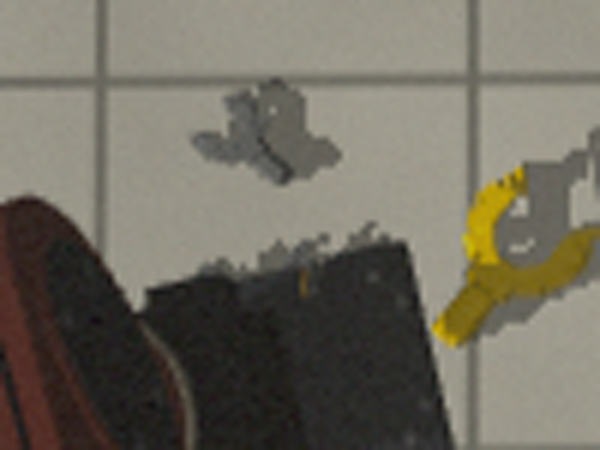

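The clip is undisturbed, with its tab at (328,375) in the crop below the fingers. I'll descend and grip.

{"op": "move_arm", "data": {
  "series": [
    {"hand": 44,"xyz": [2,30,2],"twist": 0},
    {"hand": 44,"xyz": [0.5,30,0],"twist": 0},
    {"hand": 44,"xyz": [0,25,0],"twist": 0},
    {"hand": 44,"xyz": [0,8,0],"twist": 0},
    {"hand": 44,"xyz": [0,0,0],"twist": 0}
  ]
}}

```text
time_s: 12.18
tcp_pos: [0.4064, 0.2656, 0.0818]
tcp_rot: [0.703, -0.702, -0.081, 0.08]
force: [-0.1, 0.9, 0.2]
grip_width: 0.044
```

```bash
python3 -c "
from h import *
plan([.4025,.264,.022],13)
save(cams.grab_frame('scene'),'g7',(325,180,445,280),6)
"
```

```text
t 12.175 gp [0.4065 0.2657 0.0308] toolx yaw 13.08 shift(tool xyz mm) [-4.3  8.8 -0.7] twist 0.08 F [-0.13  0.95  0.23] w 44.0 tilt -1.0 q [ 0.42  0.16  2.04 -0.    0.94 -1.38]
 shift after twist [-4.3  8.8 -0.7]
```

View pics/g7.png

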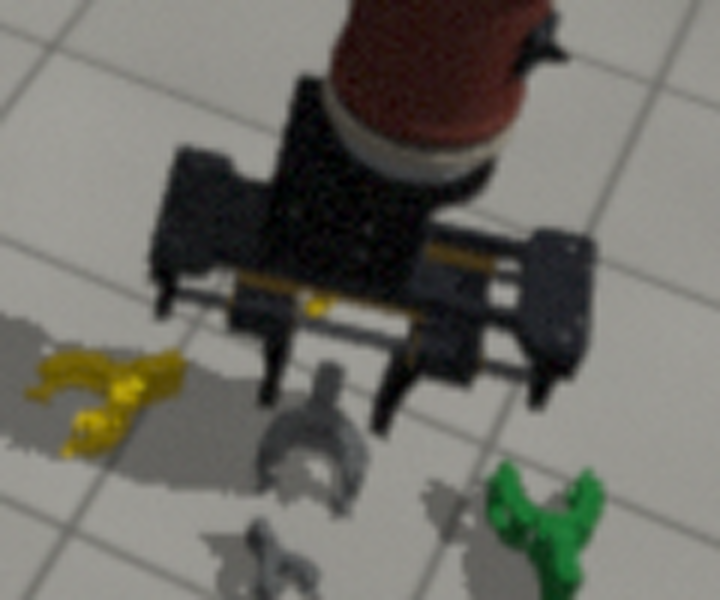

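{"op": "move_arm", "data": {
  "series": [
    {"hand": 44,"xyz": [-4.5,4,-0.5],"twist": 0},
    {"hand": 44,"xyz": [0,4.5,0],"twist": 0},
    {"hand": 44,"xyz": [0,0,0],"twist": 0}
  ]
}}

```text
time_s: 12.6
tcp_pos: [0.4006, 0.2639, 0.0717]
tcp_rot: [-0.702, 0.703, 0.081, -0.081]
force: [0.4, 0.3, -1.0]
grip_width: 0.0441
```

```bash
python3 -c "
from h import *
plan([.4025,.264,.022],13)
"
```

```text
t 12.6 gp [0.4006 0.2639 0.0207] toolx yaw 13.12 shift(tool xyz mm) [ 1.8 -1.3 -0.3] twist 0.12 F [ 0.45  0.33 -0.99] w 44.1 tilt -1.0 q [ 0.42  0.17  2.05 -0.    0.92 -1.38]
 shift after twist [ 1.8 -1.3 -0.3]
```

Now I'll grip firmly, since the push needs up to 13 N.

{"op": "move_arm", "data": {
  "series": [
    {"hand": 5,"xyz": [0,-0.5,0],"twist": 0},
    {"hand": 5,"xyz": [0,0,0],"twist": 0},
    {"hand": 5,"xyz": [0,0,0],"twist": 0},
    {"hand": 5,"xyz": [0,0,0],"twist": 0},
    {"hand": 5,"xyz": [0,0,0],"twist": 0}
  ],
  "squeeze": 50
}}

```text
time_s: 13.22
tcp_pos: [0.401, 0.264, 0.0724]
tcp_rot: [0.702, -0.702, -0.081, 0.081]
force: [0.5, -0.8, 0.7]
grip_width: 0.0116
```

```bash
python3 -c "
from h import *
plan([.4025,.264,.022],13)
save(cams.grab_frame('scene'),'g8',(325,180,445,280),6)
"
```

```text
t 13.225 gp [0.401  0.264  0.0214] toolx yaw 13.12 shift(tool xyz mm) [ 1.5 -0.6 -0.4] twist 0.12 F [ 0.52 -0.76  0.75] w 11.6 tilt -1.0 q [ 0.42  0.17  2.05  0.    0.92 -1.38]
 shift after twist [ 1.5 -0.6 -0.4]
```

View pics/g8.png

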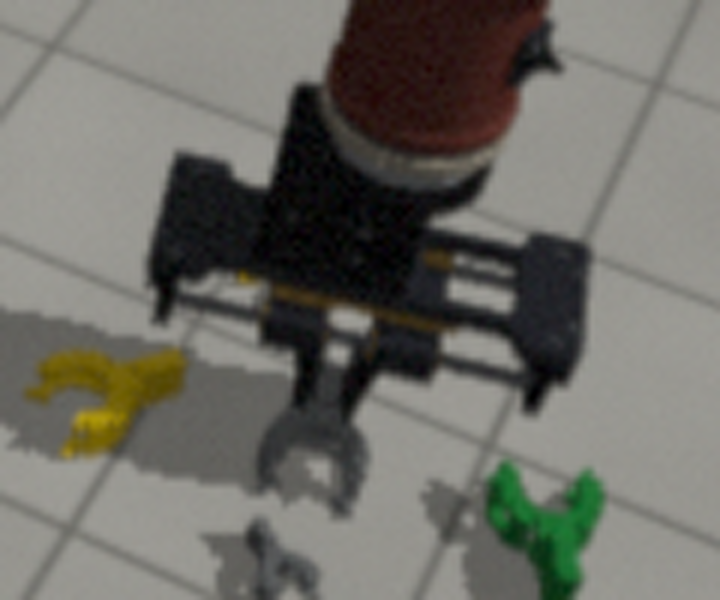

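Gripped: the opening is 11.6 mm against a 12 mm tab, and the jaws sit on the tab at (330,390) in the crop. I'll lift, turn and carry it to the fork's open side.

{"op": "move_arm", "data": {
  "series": [
    {"hand": 5,"xyz": [0,-20,0],"twist": 0},
    {"hand": 5,"xyz": [0,-40,0],"twist": 0},
    {"hand": 5,"xyz": [0,-45,0],"twist": 0},
    {"hand": 5,"xyz": [0,-40,0],"twist": 0},
    {"hand": 5,"xyz": [0,0,0],"twist": 9.3},
    {"hand": 5,"xyz": [0,0,0],"twist": 9.3},
    {"hand": 5,"xyz": [0,0,0],"twist": 9.3},
    {"hand": 5,"xyz": [0,0,0],"twist": 0}
  ]
}}

```text
time_s: 14.28
tcp_pos: [0.4008, 0.264, 0.2173]
tcp_rot: [-0.701, 0.701, -0.091, 0.09]
force: [0.2, 0.4, -0.2]
grip_width: 0.0121
```

```bash
python3 -c "
from h import *
plan([.5417,.0518,.1624],-14.8)
"
```

```text
t 14.275 gp [0.4008 0.264  0.1663] toolx yaw -14.7 shift(tool xyz mm) [ 190.1    3.9 -169.5] twist 0.1 F [ 0.22  0.39 -0.23] w 12.1 tilt -1.0 q [ 0.42 -0.06  1.97 -0.    1.23 -0.9 ]
 shift after twist [ 190.4    3.9 -169.1]
```

{"op": "move_arm", "data": {
  "series": [
    {"hand": 5,"xyz": [10,-5,-30],"twist": 0.1},
    {"hand": 5,"xyz": [25,0,-40],"twist": 0},
    {"hand": 5,"xyz": [35,0,-40],"twist": 0},
    {"hand": 5,"xyz": [40,0,-35],"twist": 0},
    {"hand": 5,"xyz": [35,0,-20],"twist": 0},
    {"hand": 5,"xyz": [25,0,-4],"twist": 0},
    {"hand": 5,"xyz": [0,0,0],"twist": 0},
    {"hand": 5,"xyz": [0,0,0],"twist": 0}
  ]
}}

```text
time_s: 15.28
tcp_pos: [0.5211, 0.0574, 0.2219]
tcp_rot: [0.701, -0.701, 0.091, -0.09]
force: [-0.2, -0.4, -1.2]
grip_width: 0.0115
```

```bash
python3 -c "
from h import *
plan([.5417,.0518,.1624],-14.8)
save(cams.grab_frame('scene'),'g9',(225,160,345,260),6)
save(cams.grab_frame('top'),'g9t',(220,90,320,190),6)
"
```

```text
t 15.275 gp [0.521  0.0574 0.1709] toolx yaw -14.78 shift(tool xyz mm) [21.4  8.5 -0.1] twist 0.02 F [-0.15 -0.36 -1.24] w 11.5 tilt -1.0 q [-0.04  0.04  1.86  0.    1.24 -1.35]
 shift after twist [21.4  8.5 -0.1]
```

View pics/g9.png

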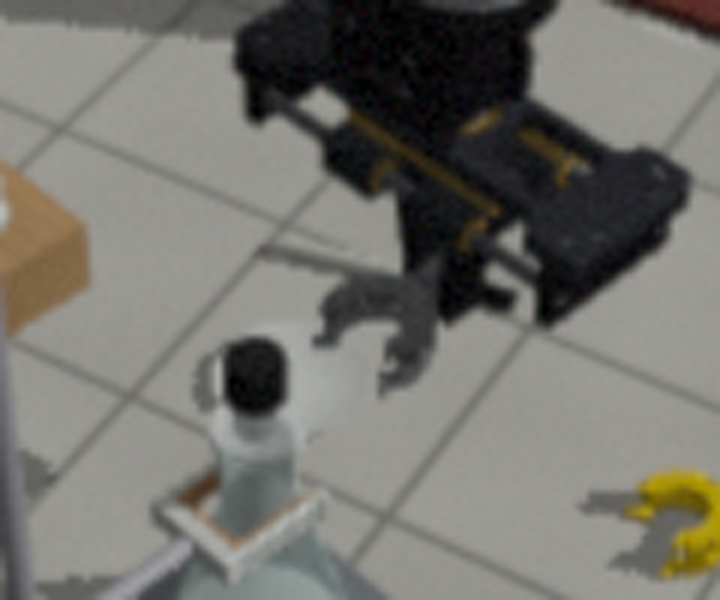

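View pics/g9t.png

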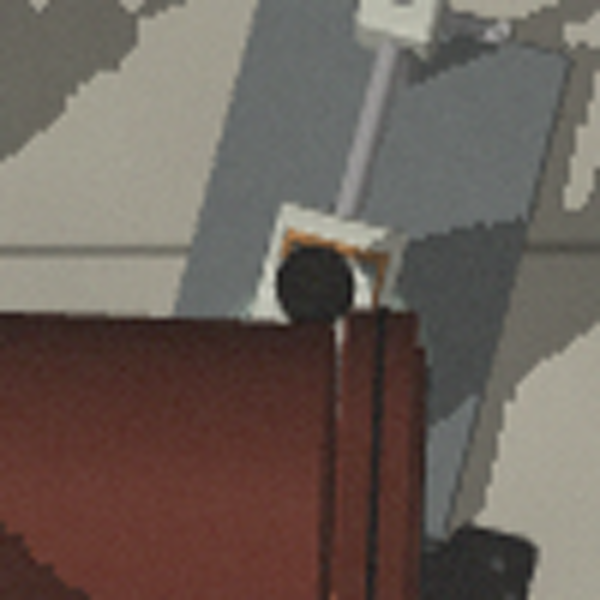

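The clip is level and facing the joint, and the lateral error is about 0. I'll go to its height and start position.

{"op": "move_arm", "data": {
  "series": [
    {"hand": 5,"xyz": [0,8.5,0],"twist": 0},
    {"hand": 5,"xyz": [10,0,0],"twist": 0},
    {"hand": 5,"xyz": [11,0,0],"twist": 0},
    {"hand": 5,"xyz": [0,0,0],"twist": 0},
    {"hand": 5,"xyz": [0,0,0],"twist": 0}
  ]
}}

```text
time_s: 16.0
tcp_pos: [0.5423, 0.0516, 0.2138]
tcp_rot: [0.701, -0.701, 0.092, -0.091]
force: [-0.5, -0.2, -0.1]
grip_width: 0.0117
```

```bash
python3 -c "
from h import *
plan([.5900,.039,.1624],-14.8)
save(cams.grab_frame('scene'),'g10',(225,170,315,250),8)
"
```

```text
t 16.0 gp [0.5423 0.0516 0.1628] toolx yaw -14.89 shift(tool xyz mm) [49.4  0.4  0.1] twist -0.09 F [-0.52 -0.24 -0.06] w 11.7 tilt -1.0 q [-0.05  0.1   1.81  0.    1.23 -1.36]
 shift after twist [49.4  0.4  0. ]
```

View pics/g10.png

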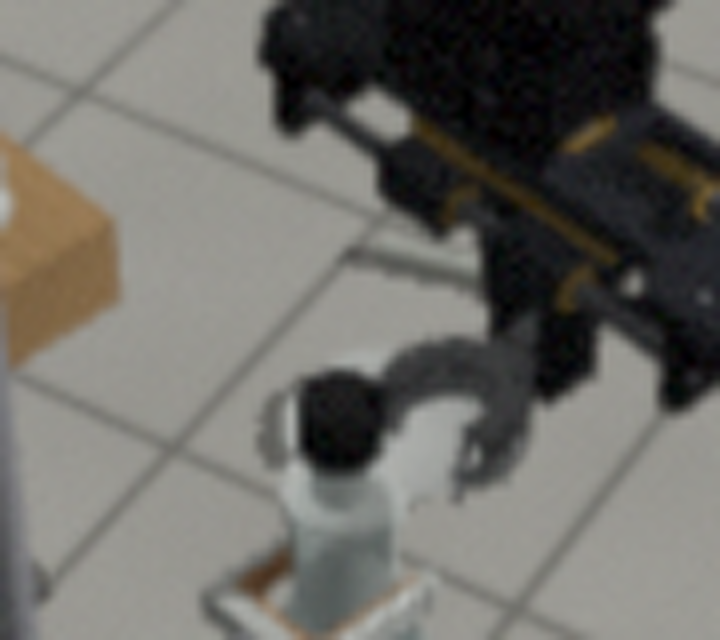

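{"op": "move_arm", "data": {
  "series": [
    {"hand": 5,"xyz": [8,0,0],"twist": 0},
    {"hand": 5,"xyz": [8,0,0],"twist": 0},
    {"hand": 5,"xyz": [6,0,0],"twist": 0},
    {"hand": 5,"xyz": [0,0,0],"twist": 0}
  ]
}}

```text
time_s: 16.55
tcp_pos: [0.5639, 0.0458, 0.2138]
tcp_rot: [-0.701, 0.701, -0.092, 0.092]
force: [0.0, -0.2, 1.1]
grip_width: 0.0119
```

```bash
python3 -c "
from h import *
plan([.5900,.039,.1624],-14.8)
save(cams.grab_frame('scene'),'g11',(225,170,315,250),8)
"
```

```text
t 16.55 gp [0.5639 0.0458 0.1628] toolx yaw -14.9 shift(tool xyz mm) [27.   0.4  0.2] twist -0.1 F [ 0.02 -0.22  1.11] w 11.9 tilt -1.0 q [-0.06  0.15  1.76 -0.    1.23 -1.37]
 shift after twist [27.   0.4  0.1]
```

View pics/g11.png

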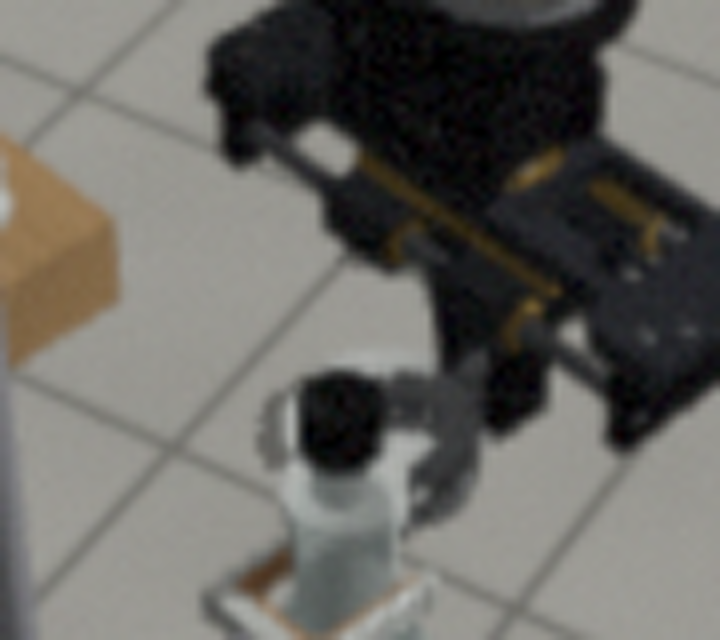

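Force is about 0 and the right lip is level with the collar. I'll advance in small steps and watch the force.

{"op": "move_arm", "data": {
  "series": [
    {"hand": 5,"xyz": [3,0,0],"twist": 0},
    {"hand": 5,"xyz": [3,0,0],"twist": 0},
    {"hand": 5,"xyz": [0,0,0],"twist": 0}
  ]
}}

```text
time_s: 16.98
tcp_pos: [0.5691, 0.0446, 0.2137]
tcp_rot: [0.701, -0.701, 0.092, -0.091]
force: [-1.6, 0.9, -0.1]
grip_width: 0.0121
```

{"op": "move_arm", "data": {
  "series": [
    {"hand": 5,"xyz": [2,0,0],"twist": 0},
    {"hand": 5,"xyz": [2,0,0],"twist": 0},
    {"hand": 5,"xyz": [0,0,0],"twist": 0}
  ]
}}

```text
time_s: 17.35
tcp_pos: [0.5732, 0.0434, 0.2138]
tcp_rot: [0.701, -0.701, 0.092, -0.092]
force: [-1.8, 1.6, -1.0]
grip_width: 0.0115
```

{"op": "move_arm", "data": {
  "series": [
    {"hand": 5,"xyz": [2,0,0],"twist": 0},
    {"hand": 5,"xyz": [2,0,0],"twist": 0},
    {"hand": 5,"xyz": [0,0,0],"twist": 0}
  ]
}}

```text
time_s: 17.73
tcp_pos: [0.5773, 0.0424, 0.214]
tcp_rot: [0.701, -0.701, 0.091, -0.092]
force: [-0.9, 1.6, -0.8]
grip_width: 0.0113
```

{"op": "move_arm", "data": {
  "series": [
    {"hand": 5,"xyz": [2,0,0],"twist": 0},
    {"hand": 5,"xyz": [0,0,0],"twist": 0}
  ]
}}

```text
time_s: 17.98
tcp_pos: [0.5791, 0.0421, 0.2139]
tcp_rot: [0.701, -0.701, 0.091, -0.092]
force: [-1.3, 3.4, -1.3]
grip_width: 0.0117
```

{"op": "move_arm", "data": {
  "series": [
    {"hand": 5,"xyz": [2,0,0],"twist": 0},
    {"hand": 5,"xyz": [0,0,0],"twist": 0}
  ]
}}

```text
time_s: 18.23
tcp_pos: [0.5803, 0.0415, 0.2137]
tcp_rot: [0.701, -0.701, 0.092, -0.091]
force: [-3.7, 3.2, -0.3]
grip_width: 0.0116
```

```bash
python3 -c "
from h import *
plan([.5900,.039,.1624],-14.8)
save(cams.grab_frame('scene'),'g12',(225,170,315,250),8)
"
```

```text
t 18.225 gp [0.5802 0.0416 0.1627] toolx yaw -14.87 shift(tool xyz mm) [10.1  0.3  0. ] twist -0.07 F [-3.68  3.18 -0.3 ] w 11.6 tilt -1.0 q [-0.06  0.19  1.72  0.    1.24 -1.38]
 shift after twist [10.1  0.3  0. ]
```

View pics/g12.png

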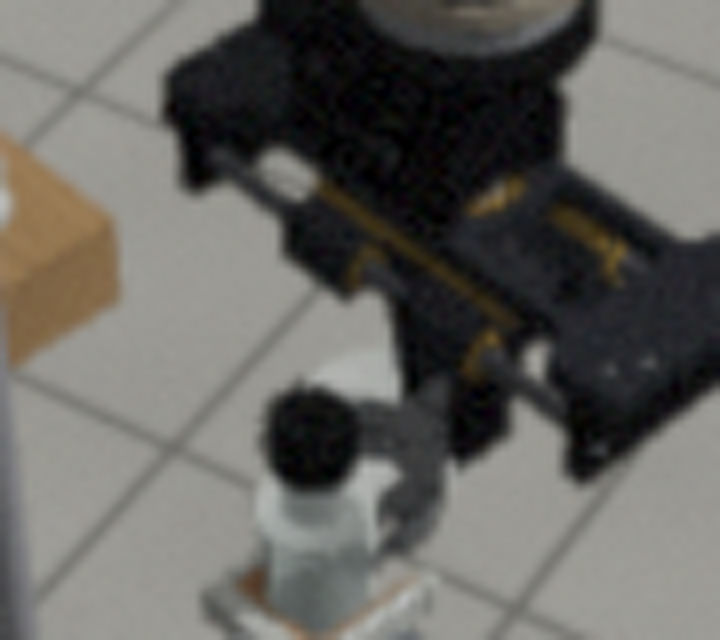

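The flask has slid back about 10 mm and now stands firm. There is a small lateral force of about +2 N, so I'll nudge the tool by +0.5 mm and keep pushing.

{"op": "move_arm", "data": {
  "series": [
    {"hand": 5,"xyz": [1,0,0.5],"twist": 0},
    {"hand": 5,"xyz": [1,0,0],"twist": 0},
    {"hand": 5,"xyz": [0,0,0],"twist": 0}
  ]
}}

```text
time_s: 18.65
tcp_pos: [0.5817, 0.0415, 0.2134]
tcp_rot: [-0.701, 0.701, -0.093, 0.09]
force: [-5.9, 1.8, 1.1]
grip_width: 0.0117
```

{"op": "move_arm", "data": {
  "series": [
    {"hand": 5,"xyz": [1,0,0],"twist": 0},
    {"hand": 5,"xyz": [1,0,0],"twist": 0},
    {"hand": 5,"xyz": [0,0,0],"twist": 0}
  ]
}}

```text
time_s: 19.02
tcp_pos: [0.5838, 0.041, 0.2133]
tcp_rot: [-0.701, 0.701, -0.093, 0.09]
force: [-5.6, 2.4, -0.6]
grip_width: 0.0117
```

{"op": "move_arm", "data": {
  "series": [
    {"hand": 5,"xyz": [1.5,0,0],"twist": 0},
    {"hand": 5,"xyz": [1.5,0,0],"twist": 0},
    {"hand": 5,"xyz": [0,0,0],"twist": 0}
  ]
}}

```text
time_s: 19.4
tcp_pos: [0.5867, 0.0403, 0.2133]
tcp_rot: [0.701, -0.701, 0.093, -0.09]
force: [-6.4, 2.8, -0.8]
grip_width: 0.0118
```

{"op": "move_arm", "data": {
  "series": [
    {"hand": 5,"xyz": [1.5,0,0],"twist": 0},
    {"hand": 5,"xyz": [1.5,0,0],"twist": 0},
    {"hand": 5,"xyz": [0,0,0],"twist": 0}
  ]
}}

```text
time_s: 19.77
tcp_pos: [0.5902, 0.0395, 0.2136]
tcp_rot: [0.701, -0.701, 0.092, -0.091]
force: [-3.5, 3.6, -0.5]
grip_width: 0.0119
```

```bash
python3 -c "
from h import *
plan([.6000,.037,.1624],-14.8)
save(cams.grab_frame('scene'),'g13',(225,170,315,250),8)
"
```

```text
t 19.775 gp [0.5901 0.0395 0.1626] toolx yaw -14.88 shift(tool xyz mm) [10.2  0.1  0.1] twist -0.08 F [-3.48  3.64 -0.48] w 11.9 tilt -1.0 q [-0.07  0.21  1.69  0.    1.24 -1.38]
 shift after twist [10.2  0.1  0.1]
```

View pics/g13.png

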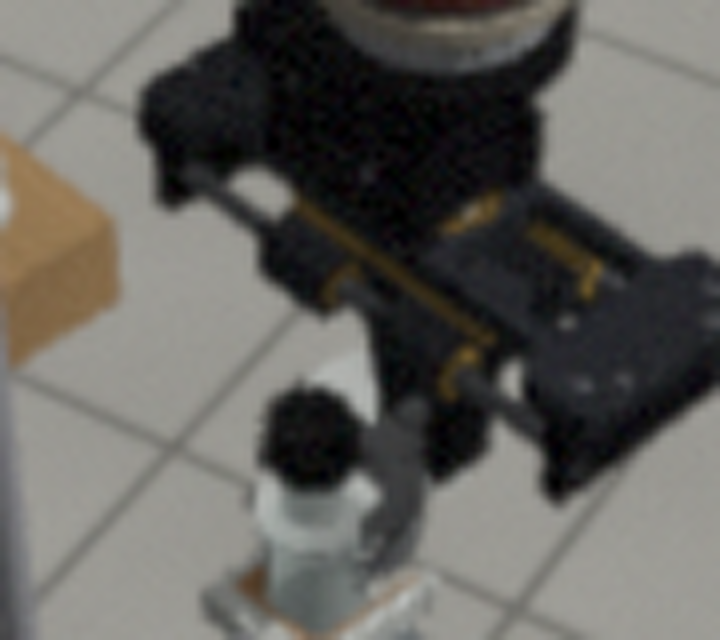

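{"op": "move_arm", "data": {
  "series": [
    {"hand": 5,"xyz": [1.5,0,0.5],"twist": 0},
    {"hand": 5,"xyz": [1.5,0,0],"twist": 0},
    {"hand": 5,"xyz": [0,0,0],"twist": 0}
  ]
}}

```text
time_s: 20.2
tcp_pos: [0.5943, 0.0387, 0.2142]
tcp_rot: [-0.701, 0.701, -0.091, 0.092]
force: [-0.4, 2.4, -1.0]
grip_width: 0.012
```

{"op": "move_arm", "data": {
  "series": [
    {"hand": 5,"xyz": [1.5,0,0],"twist": 0},
    {"hand": 5,"xyz": [1.5,0,0],"twist": 0},
    {"hand": 5,"xyz": [0,0,0],"twist": 0}
  ]
}}

```text
time_s: 20.58
tcp_pos: [0.5975, 0.0379, 0.2144]
tcp_rot: [-0.701, 0.701, -0.091, 0.093]
force: [3.2, 1.4, 0.1]
grip_width: 0.0117
```

{"op": "move_arm", "data": {
  "series": [
    {"hand": 5,"xyz": [1,0,0],"twist": 0},
    {"hand": 5,"xyz": [1,0,0],"twist": 0},
    {"hand": 5,"xyz": [0,0,0],"twist": 0}
  ]
}}

```text
time_s: 20.95
tcp_pos: [0.599, 0.0376, 0.2141]
tcp_rot: [0.701, -0.701, 0.091, -0.092]
force: [2.3, 0.8, 0.3]
grip_width: 0.0114
```

It is snapping in, as the force has turned positive. I'll push on until the back meets the neck.

{"op": "move_arm", "data": {
  "series": [
    {"hand": 5,"xyz": [1,0,0],"twist": 0},
    {"hand": 5,"xyz": [1,0,0],"twist": 0},
    {"hand": 5,"xyz": [0,0,0],"twist": 0}
  ]
}}

```text
time_s: 21.32
tcp_pos: [0.6004, 0.0373, 0.2137]
tcp_rot: [0.701, -0.701, 0.092, -0.091]
force: [1.8, 2.1, 0.3]
grip_width: 0.0117
```

{"op": "move_arm", "data": {
  "series": [
    {"hand": 5,"xyz": [1,0,0],"twist": 0},
    {"hand": 5,"xyz": [0.5,0,0],"twist": 0},
    {"hand": 5,"xyz": [0,0,0],"twist": 0}
  ]
}}

```text
time_s: 21.7
tcp_pos: [0.6009, 0.0372, 0.2136]
tcp_rot: [0.701, -0.701, 0.093, -0.09]
force: [-3.9, 2.0, 3.0]
grip_width: 0.0116
```

{"op": "move_arm", "data": {
  "series": [
    {"hand": 5,"xyz": [1,0,0],"twist": 0},
    {"hand": 5,"xyz": [0,0,0],"twist": 0}
  ]
}}

```text
time_s: 21.95
tcp_pos: [0.6012, 0.0371, 0.2134]
tcp_rot: [0.701, -0.701, 0.093, -0.09]
force: [-7.0, 3.4, 4.6]
grip_width: 0.0115
```

{"op": "move_arm", "data": {
  "series": [
    {"hand": 5,"xyz": [1,0,0],"twist": 0},
    {"hand": 5,"xyz": [0,0,0],"twist": 0}
  ]
}}

```text
time_s: 22.2
tcp_pos: [0.6014, 0.0371, 0.2134]
tcp_rot: [0.701, -0.701, 0.094, -0.089]
force: [-10.5, 3.3, 8.0]
grip_width: 0.0114
```

```bash
python3 -c "
from h import *
plan([.6000,.037,.1624],-14.8)
save(cams.grab_frame('scene'),'g14',(225,170,315,250),8)
"
```

```text
t 22.2 gp [0.6011 0.0371 0.1624] toolx yaw -14.86 shift(tool xyz mm) [-1.  -0.  -0.4] twist -0.06 F [-10.49   3.25   7.97] w 11.4 tilt -1.0 q [-0.07  0.24  1.66  0.    1.25 -1.38]
 shift after twist [-1.  -0.  -0.4]
```

View pics/g14.png

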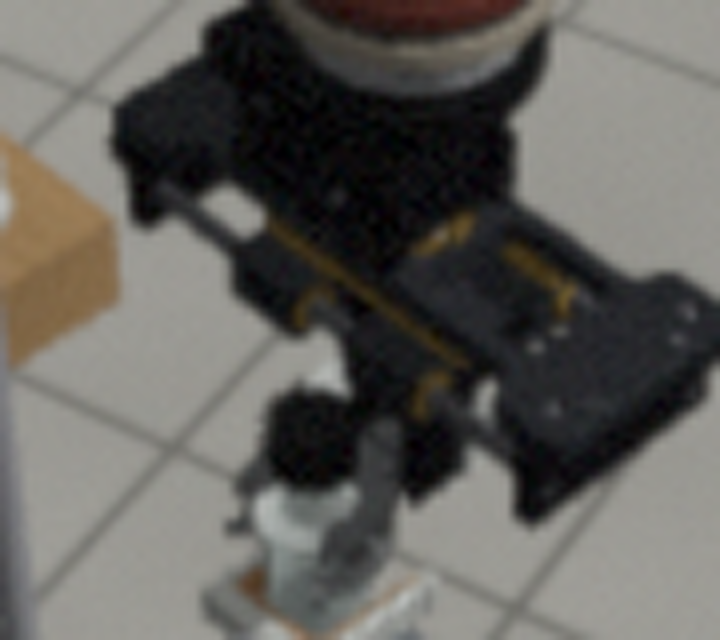

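The force is rising steeply (11 N for only 0.2 mm of travel per 1 mm commanded), so the back is against the neck. I'll relax the push and check before letting go.

{"op": "move_arm", "data": {
  "series": [
    {"hand": 5,"xyz": [-1.5,0,0],"twist": 0},
    {"hand": 5,"xyz": [-1,0,0],"twist": 0},
    {"hand": 5,"xyz": [0,0,0],"twist": 0}
  ]
}}

```text
time_s: 22.62
tcp_pos: [0.6008, 0.0372, 0.2135]
tcp_rot: [0.701, -0.701, 0.092, -0.091]
force: [-4.0, 3.3, 0.6]
grip_width: 0.0116
```

Now I'll release gradually, keeping some press, then open and lift straight up.

{"op": "move_arm", "data": {
  "series": [
    {"hand": 16,"xyz": [0,0,0],"twist": 0},
    {"hand": 24,"xyz": [0,0,0],"twist": 0},
    {"hand": 30,"xyz": [0,0,0],"twist": 0},
    {"hand": 30,"xyz": [0,0,0],"twist": 0}
  ]
}}

```text
time_s: 23.12
tcp_pos: [0.6016, 0.0367, 0.214]
tcp_rot: [-0.701, 0.701, -0.091, 0.092]
force: [0.9, 0.5, -1.1]
grip_width: 0.0287
```

```bash
python3 -c "
from h import *
plan([.6000,.037,.1624],-14.8)
save(cams.grab_frame('scene'),'g15',(225,170,315,250),8)
"
```

```text
t 23.125 gp [0.6016 0.0367 0.163 ] toolx yaw -14.89 shift(tool xyz mm) [-1.6  0.6 -0.1] twist -0.09 F [ 0.93  0.46 -1.11] w 28.7 tilt -1.0 q [-0.07  0.23  1.66 -0.    1.25 -1.38]
 shift after twist [-1.6  0.6 -0.1]
```

View pics/g15.png

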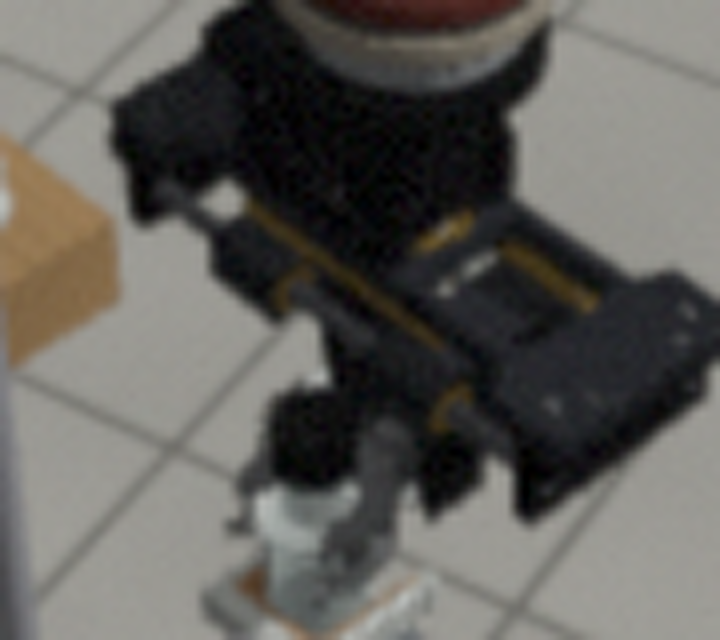

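{"op": "move_arm", "data": {
  "series": [
    {"hand": 32,"xyz": [0,-15,0],"twist": 0},
    {"hand": 32,"xyz": [0,-35,0],"twist": 0},
    {"hand": 32,"xyz": [-30,-30,0],"twist": 0},
    {"hand": 32,"xyz": [-55,0,0],"twist": 0},
    {"hand": 32,"xyz": [-50,0,20],"twist": 0},
    {"hand": 32,"xyz": [-30,0,50],"twist": 0},
    {"hand": 32,"xyz": [0,0,55],"twist": 0},
    {"hand": 32,"xyz": [0,0,0],"twist": 0}
  ]
}}

```text
time_s: 24.18
tcp_pos: [0.4741, 0.2032, 0.2954]
tcp_rot: [0.702, -0.701, 0.089, -0.091]
force: [-0.5, -0.7, 0.1]
grip_width: 0.0322
```

```bash
cat > chk.py <<'E'
from h import *
import sys
k=sys.argv[1]
plan([.6000,.037,.1624],-14.8)
save(cams.grab_frame('scene'),'s'+k,(235,180,295,240),10)
save(cams.grab_frame('top'),'t'+k,(245,110,305,170),10)
E
python3 chk.py A
```

```text
t 24.175 gp [0.4742 0.2033 0.2444] toolx yaw -14.63 shift(tool xyz mm) [ 163.6   82.  -129.3] twist 0.17 F [-0.47 -0.72  0.14] w 32.2 tilt -1.0 q [ 0.25 -0.05  1.81  0.    1.38 -1.06]
 shift after twist [ 164.    82.  -128.8]
```

View pics/sA.png

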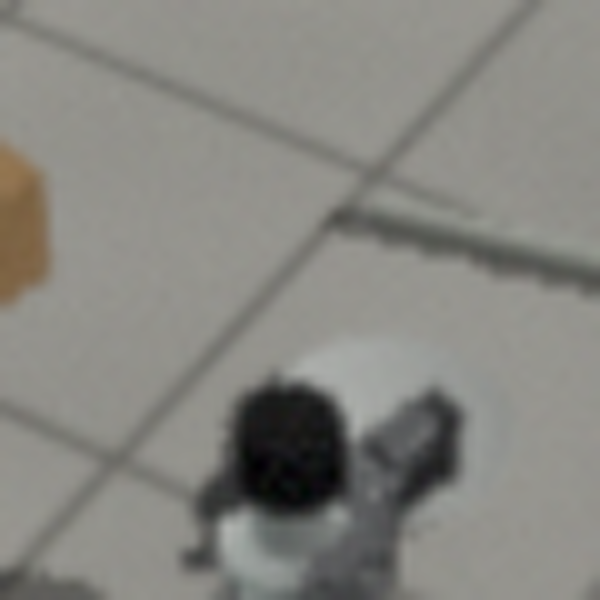

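View pics/tA.png

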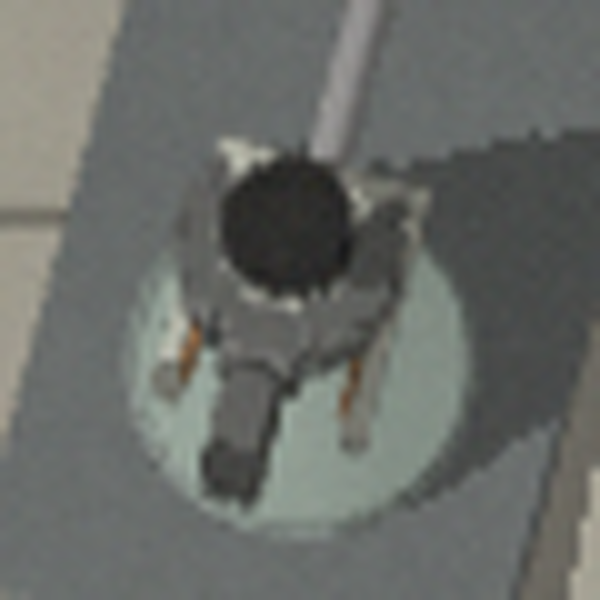

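```bash
cat > ov.py <<'E'
from h import *
import sys
exec(open('fit.py').read().split('imgs=')[0].replace('from h import *',''))
def out(n,P,x,y,th,z):
    c,s=np.cos(th),np.sin(th);Q=P@np.array([[c,s],[-s,c]])/1e3+[x,y];return proj(n,np.c_[Q,np.full(len(Q),z)])
cT=atz('top',245+288/10-.05,110+225/10,.196);cS=atz('scene',235+290/10,180+415/10,.196);print(cT,cS)
x,y=float(sys.argv[1]),float(sys.argv[2]);th=np.radians(-14.8);z0=.141
for n,f,b in(("top","tA",(245,110)),("scene","sA",(235,180))):
    im=cv2.imread(f"pics/{f}.png")
    for P,z,col in((poly(),z0+.022,(0,0,255)),(tab,z0+.026,(0,255,0)),(np.c_[13*np.cos(np.linspace(0,6.28,40)),13*np.sin(np.linspace(0,6.28,40))],.196,(255,255,0))):
        uv=(out(n,P,x,y,th,z)-b+.5)*10
        cv2.polylines(im,[np.round(uv).astype(np.int32)],True,col,1)
    cv2.imwrite(f"pics/ov_{f}_{sys.argv[3]}.png",im)
E
python3 ov.py 0.6390 0.0265 1
```

```text
[0.63737581 0.02603577 0.196     ] [0.63809056 0.02576412 0.196     ]
```

View pics/ov_tA_1.png

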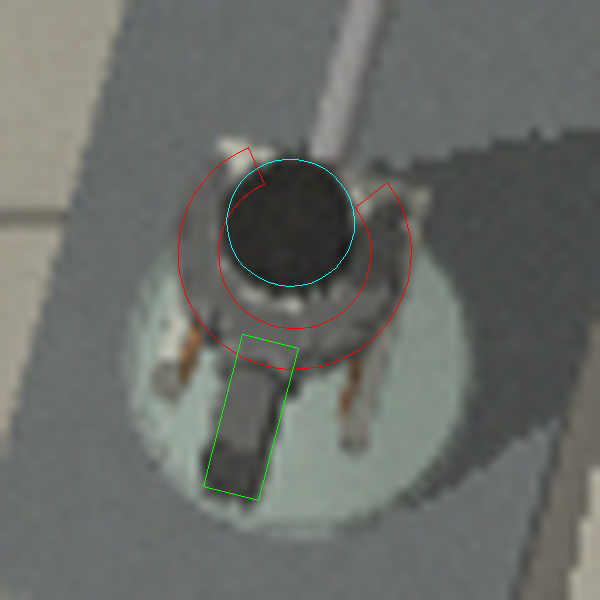

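View pics/ov_sA_1.png

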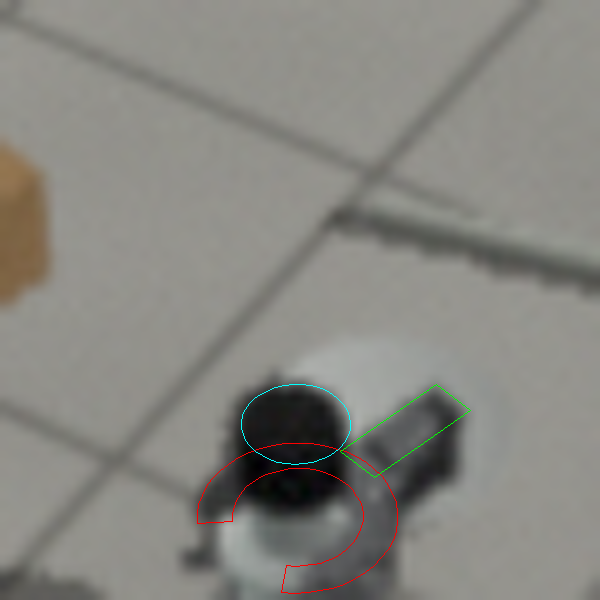

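The overlay of the predicted home pose matches the cap, ring and tab in both views to about 1 px (2 mm). Clip travel from first firm contact was about 21.5 mm, where 22 mm was expected. I'll take one last overall look before handing in.

```bash
python3 - <<'E'
from h import *
t=cams.grab_frame('top');save(t,'final')
a=t[110:170,245:305].astype(int);b=cv2.resize(cv2.cvtColor(cv2.imread('pics/tA.png'),cv2.COLOR_BGR2RGB),(60,60),interpolation=cv2.INTER_AREA).astype(int)
print(np.abs(a-b).mean(), readout.get_obs()['force'].round(2))
E
```

```text
2.0560185185185187 [-0.33  0.38  0.12]
```

View pics/final.png

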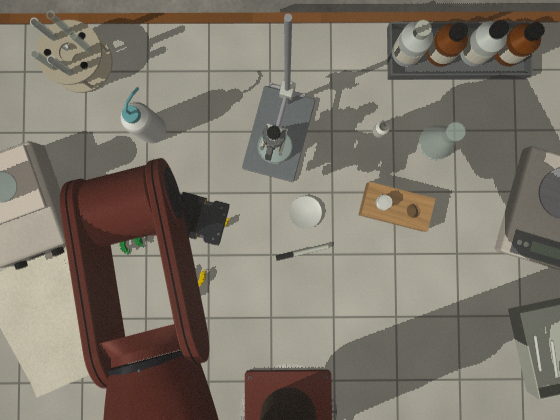

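The joint at (274,133) is unchanged and at rest. The other things that show are where they were, and the small clip is hidden under the arm. I'm handing in.

```bash
python3 -c "
from plant import job
print(job.sign_off())"
```

```text
the job is handed in; nothing more can be done
None
```

I seated the septum adapter in the flask and pushed the larger grey clip onto the joint until it snapped home. I then let go and handed the job in at about 24 s. No verdict is reported, so what follows rests on my own checks.

- **Adapter:** the collar met the rim at the predicted height with a 4.6 N touch. Later pictures show the cap upright and the collar on the rim.
- **Clip:** the flask slid back about 10 mm before it stood firm. The pushing force then peaked near 7 N, turned to a pull as the clip snapped on, and rose steeply to about 11 N along the push (13.6 N in all). The clip travelled about 21.5 mm where 22 mm was expected.
- **After release:** an outline of the clip drawn at its expected home position matched both camera views to about 1 px (roughly 2 mm). The joint did not move between the last two pictures, and the force on the arm was near zero.

**Not confirmed:**
- Whether both clip halves closed was judged only from the pictures.
- The 1 px match is no finer than the 2 mm limit, so the clip's position rests mainly on the force rise and the distance travelled.
- The small clip was hidden under the arm in the last picture. It was unmoved when I gripped the larger clip, and I did not go near it afterwards.

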